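# Weigh out a batch of heavy bolts

### The arm

A 6-joint arm with a two-finger parallel gripper is mounted at the origin on the work surface. World frame = base frame: x ahead of the robot, y to its left, z up, the work surface at z = 0. Lengths are in m, angles in rad, forces in N, time in s.
With the tool pointing down it reaches from about 0.3 to 0.85 m from the base axis. Payload 5.4 kg.
Tool frame: the origin (TCP) lies between the finger pads; the fingertips stand 19 mm ahead of it and the grasp point (between the pads) is the TCP; z points along the fingers, y is the direction in which the jaws open and shut (so a half turn about z gives the same grasp; the last joint's range is limited). The gripper opens to 85 mm and grips with 20 to 120 N. Pads are 22 mm wide; open, the fingers measure 114 mm over their backs; the gripper's body (76 mm by 85 mm) begins 54 mm behind the grasp point. The pads swing forward as they close: fully open they stand 13 mm farther back than shut.
Start: joints at [-1.517, 0.158, 1.597, -0, 1.386, -0.21], TCP at [0.15, -0.555, 0.25] pointing down, gripper open.
Joint ranges: [-2.91, 2.91], [-0.94, 2.29], [0.18, 2.7], [-1.29, 4.43], [0.17, 2.64], [-3, 3]. Speed limits (rad/s): [2.57, 2.57, 3.14, 3.14, 3.14, 3.14].

### API

Orientations are given as a unit quaternion [x, y, z, w].
In Python, from station import arm gives the robot as it stands. The module is installed in compiled form; this text tells all that it offers.
- The arm moves only by the tool jog_arm, never from a script. Its argument "series" is a list of rows, each an object of numbers: "tx", "ty", "tz": the shift along the world's x, y, z as a fraction of full scale; "rx", "ry", "rz": the turn, a rotation vector about the world's x, y, z as a fraction of full scale; "hand": the closure, from 0 (fully open) to 1 (shut). A call has 1 to 20 rows; each row shifts and turns the pose as measured when the row begins; what a row does not reach is not made up. Full scale, the value 1, is 0.5 m for a shift and 360 degrees for a turn. A row lasts 1/10 s, in which the tool goes at most 50 mm and 8.59 degrees, less where a joint would pass 70% of its speed; a pose out of reach is approached as far as the arm can. A call with a number of a shift or a turn outside -1 to 1 is refused whole. A call with a gripper value outside its range is refused whole. The fingers move at their own pace and stop on an object; "grip_force" is the grip in N (left out, the last holds). Time passes only in rows, so rows that do not move let the fingers close. It gives the time, the measured TCP pose, the force and the opening at its end, in the units of the state.
- arm.observe(): the state, without advancing time (a new reading comes with each control period).
- arm.snapshot(name): name is "side" or "top"; returns the picture (420x560x3 uint8, blue, green, red); there is no depth.
- arm.camera_model(name): a dict with "K" (3x3 intrinsics, pixels), "k1" (the pictures are not rectified: a ray, as slopes to the right and down, at radius r is drawn at 1 + k1 r^2 times it, then the intrinsics apply), "extrinsics" (4x4, takes a point from world to camera coordinates). Camera axes: x right, y down, z forward; pixel columns grow to the right and rows downward; lengths in m; the calibration is good to about 2 mm. A picture is of the moment at which its call begins. camera_model takes no time and is no camera call.
- arm.close_job(): hands the job in, once; it reports no verdict.
The state is a dict: "time_s": time; "joint_positions": joint angles; "qvel": joint speeds; "effort": joint torques, N m; "tool_pos": TCP position; "ee_rot": TCP orientation; "ft_force": force on the tool from outside, world axes, zero at the start; "torque": the same for the moment, N m; "gripper_width": finger opening in m.
Only numpy, scipy, OpenCV 4.12 (cv2) and the standard library are available. Lean on these libraries where they do the work, as an engineer would, in place of code of your own. Each camera call takes 0.05 s, during which the arm holds its last target.

### The job

Weigh out a plating batch on the counter scale: push bolts endways along their lanes, over the rolled lip of the feed tray and right onto the sprung pan, one at a time, and stop as soon as the settled needle has come up to or passed the set hand on the dial's rim; not one bolt more. The heads catch on the lip: ease each one over with a fingertip instead of picking the bolt up, do not drive the scale down to the end of its travel, and leave the surplus bolts lying in the tray and the things round about where they are.

Things in the scene. Friction and masses are not known exactly. Their poses are not given: they have to be found in the camera images.
- scale: Grey counter scale fixed on the bench. Origin on the bench under the middle of the pan; x: from the tray to the pan, the way the bolts are pushed; y: towards the dial tower; z up. The tower stands beside the pan (x 22 to 78 mm, y 140 to 340 mm, 325 mm high) and carries a round double-faced dial facing -x and +x.
- pan_floor (a point): Middle of the floor of the sprung steel pan (116 mm in x, 260 mm in y, axes as the scale's), 100 mm above the bench when empty. Open towards the tray; 30 mm rims on the far side (58 mm from the middle) and at both ends. It sinks 12 mm per kilogram (818 N/m), is still within about a second, and has 30 mm of travel.
- needle (a joint): Angle of the black dial needle (rad), clockwise seen from the tray side: 0 with an empty pan, 2.094 rad per kilogram, full scale 2.5 kg = 5.236 rad. It is geared to the pan, so it also shows any push of the hand on the pan or on a bolt there, and reads short while a bolt still hangs on the lip.
- needle_tip (a point): Tip of the needle, 80 mm from the dial's centre.
- mark (a joint): Angle (rad, counted as the needle's) of the set hand, a dark steel tab clipped on the dial's rim. It stays where it is set, between 1.0 and 2.4 rad.
- mark_tip (a point): Point on the set hand, 80 mm from the dial's centre, where the needle's tip would meet it.
- tray: Feed tray on a blue stand, fixed, its lip 2 to 5 mm short of the pan. Origin on the bench under the middle of the lip; x as the scale's: the tray spans x = -105 to 0 mm. Floor 112 mm above the bench. The lip is a rolled edge, a round bar 6 mm thick lying on the floor (top at 118 mm). Five lanes along x, 50 mm apart in y, the middle one at y = 0; ribs 12 mm high, side walls 34 mm; no back wall.
- bolt_1: Hex bolt 95 mm long, bored to an unseen depth (0.25 to 0.43 kg): head 36 mm across flats, 15 mm thick, to the back; shank 24 mm. Lies level on a flat of the head and on the rolled lip. Origin on its axis at mid-length, 18 mm above the tray floor; x to the thread end. Pushed, its nose tips down to the pan, then the head jams on the lip: a level push fails, 12 N forward while rising 8 mm frees it.
- bolt_2: Hex bolt 95 mm long, bored to an unseen depth (0.25 to 0.43 kg): head 36 mm across flats, 15 mm thick, to the back; shank 24 mm. Lies level on a flat of the head and on the rolled lip. Origin on its axis at mid-length, 18 mm above the tray floor; x to the thread end. Pushed, its nose tips down to the pan, then the head jams on the lip: a level push fails, 12 N forward while rising 8 mm frees it.
- bolt_3: Hex bolt 95 mm long, bored to an unseen depth (0.25 to 0.43 kg): head 36 mm across flats, 15 mm thick, to the back; shank 24 mm. Lies level on a flat of the head and on the rolled lip. Origin on its axis at mid-length, 18 mm above the tray floor; x to the thread end. Pushed, its nose tips down to the pan, then the head jams on the lip: a level push fails, 12 N forward while rising 8 mm frees it.
- bolt_4: Hex bolt 95 mm long, bored to an unseen depth (0.25 to 0.43 kg): head 36 mm across flats, 15 mm thick, to the back; shank 24 mm. Lies level on a flat of the head and on the rolled lip. Origin on its axis at mid-length, 18 mm above the tray floor; x to the thread end. Pushed, its nose tips down to the pan, then the head jams on the lip: a level push fails, 12 N forward while rising 8 mm frees it.
- bolt_5: Hex bolt 95 mm long, bored to an unseen depth (0.25 to 0.43 kg): head 36 mm across flats, 15 mm thick, to the back; shank 24 mm. Lies level on a flat of the head and on the rolled lip. Origin on its axis at mid-length, 18 mm above the tray floor; x to the thread end. Pushed, its nose tips down to the pan, then the head jams on the lip: a level push fails, 12 N forward while rising 8 mm frees it.
- spray_can: Spray can, 54 mm in diameter, 160 mm tall, standing loose beside the pan; leave alone. Origin under its middle.
- carton: Cardboard carton 110 x 75 x 55 mm standing loose beside the tray; leave alone. Origin under its middle.
- wrench: Open spanner 200 mm long lying loose on the bench in front of the dial tower; leave alone. Origin under its middle.
Mind the look-alikes: they are no part of the job. What is shaped like the bolt_4 but pink is not meant.

How it is judged:
At the end, for the whole second after the job is handed in: The needle is at rest at or past the set hand (at most 0.08 rad, 4.6 degrees, short of it); every bolt lies at rest either wholly on the pan, none hanging on the lip, or in its tray lane, at most about 20 mm further out than it lay (y of needle_tip in the frame of mark_tip below 0.0064 m and velocity of joint needle between -0.05 and 0.05 rad/s and (((x of bolt_1 in the frame of pan_floor between -0.014 and 0.05 m and y of bolt_1 in the frame of pan_floor between -0.125 and 0.125 m and z of bolt_1 in the frame of pan_floor between 0 and 0.06 m) or (x of bolt_1 in the frame of pan_floor between -0.05 and 0.05 m and y of bolt_1 in the frame of pan_floor between -0.125 and 0.125 m and z of bolt_1 in the frame of pan_floor between 0 and 0.06 m and angle between bolt_1's own x axis and vertical between 1.42 and 1.72 rad)) or (x of bolt_1 in the frame of tray between -0.06 and -0.014 m and z of bolt_1 in the frame of tray between 0.12 and 0.145 m)) and (((x of bolt_2 in the frame of pan_floor between -0.014 and 0.05 m and y of bolt_2 in the frame of pan_floor between -0.125 and 0.125 m and z of bolt_2 in the frame of pan_floor between 0 and 0.06 m) or (x of bolt_2 in the frame of pan_floor between -0.05 and 0.05 m and y of bolt_2 in the frame of pan_floor between -0.125 and 0.125 m and z of bolt_2 in the frame of pan_floor between 0 and 0.06 m and angle between bolt_2's own x axis and vertical between 1.42 and 1.72 rad)) or (x of bolt_2 in the frame of tray between -0.06 and -0.014 m and z of bolt_2 in the frame of tray between 0.12 and 0.145 m)) and (((x of bolt_3 in the frame of pan_floor between -0.014 and 0.05 m and y of bolt_3 in the frame of pan_floor between -0.125 and 0.125 m and z of bolt_3 in the frame of pan_floor between 0 and 0.06 m) or (x of bolt_3 in the frame of pan_floor between -0.05 and 0.05 m and y of bolt_3 in the frame of pan_floor between -0.125 and 0.125 m and z of bolt_3 in the frame of pan_floor between 0 and 0.06 m and angle between bolt_3's own x axis and vertical between 1.42 and 1.72 rad)) or (x of bolt_3 in the frame of tray between -0.06 and -0.014 m and z of bolt_3 in the frame of tray between 0.12 and 0.145 m)) and (((x of bolt_4 in the frame of pan_floor between -0.014 and 0.05 m and y of bolt_4 in the frame of pan_floor between -0.125 and 0.125 m and z of bolt_4 in the frame of pan_floor between 0 and 0.06 m) or (x of bolt_4 in the frame of pan_floor between -0.05 and 0.05 m and y of bolt_4 in the frame of pan_floor between -0.125 and 0.125 m and z of bolt_4 in the frame of pan_floor between 0 and 0.06 m and angle between bolt_4's own x axis and vertical between 1.42 and 1.72 rad)) or (x of bolt_4 in the frame of tray between -0.06 and -0.014 m and z of bolt_4 in the frame of tray between 0.12 and 0.145 m)) and (((x of bolt_5 in the frame of pan_floor between -0.014 and 0.05 m and y of bolt_5 in the frame of pan_floor between -0.125 and 0.125 m and z of bolt_5 in the frame of pan_floor between 0 and 0.06 m) or (x of bolt_5 in the frame of pan_floor between -0.05 and 0.05 m and y of bolt_5 in the frame of pan_floor between -0.125 and 0.125 m and z of bolt_5 in the frame of pan_floor between 0 and 0.06 m and angle between bolt_5's own x axis and vertical between 1.42 and 1.72 rad)) or (x of bolt_5 in the frame of tray between -0.06 and -0.014 m and z of bolt_5 in the frame of tray between 0.12 and 0.145 m)) and linear speed of each of bolt_1, bolt_2, bolt_3, bolt_4, bolt_5 below 0.02 m/s); the robot touches nothing.
It fails at once if another bolt is pushed out over the lip when the needle already stands more than 0.08 rad past the set hand (y of needle_tip in the frame of mark_tip below -0.0064 m and (x of bolt_1 in the frame of tray between -0.012 and -0.004 m or x of bolt_2 in the frame of tray between -0.012 and -0.004 m or x of bolt_3 in the frame of tray between -0.012 and -0.004 m or x of bolt_4 in the frame of tray between -0.012 and -0.004 m or x of bolt_5 in the frame of tray between -0.012 and -0.004 m)).
It fails at once if two bolts are tipped over the lip at the same time ((x of bolt_1 in the frame of tray between -0.004 and 0.04 m and x of bolt_2 in the frame of tray between -0.004 and 0.04 m) or (x of bolt_1 in the frame of tray between -0.004 and 0.04 m and x of bolt_3 in the frame of tray between -0.004 and 0.04 m) or (x of bolt_1 in the frame of tray between -0.004 and 0.04 m and x of bolt_4 in the frame of tray between -0.004 and 0.04 m) or (x of bolt_1 in the frame of tray between -0.004 and 0.04 m and x of bolt_5 in the frame of tray between -0.004 and 0.04 m) or (x of bolt_2 in the frame of tray between -0.004 and 0.04 m and x of bolt_3 in the frame of tray between -0.004 and 0.04 m) or (x of bolt_2 in the frame of tray between -0.004 and 0.04 m and x of bolt_4 in the frame of tray between -0.004 and 0.04 m) or (x of bolt_2 in the frame of tray between -0.004 and 0.04 m and x of bolt_5 in the frame of tray between -0.004 and 0.04 m) or (x of bolt_3 in the frame of tray between -0.004 and 0.04 m and x of bolt_4 in the frame of tray between -0.004 and 0.04 m) or (x of bolt_3 in the frame of tray between -0.004 and 0.04 m and x of bolt_5 in the frame of tray between -0.004 and 0.04 m) or (x of bolt_4 in the frame of tray between -0.004 and 0.04 m and x of bolt_5 in the frame of tray between -0.004 and 0.04 m)).
It fails at once if a bolt is lifted more than 35 mm above where it lay in the tray (z of any of bolt_1, bolt_2, bolt_3, bolt_4, bolt_5 in the frame of tray above 0.165 m).
It fails at once if the scale is forced down to the end of its travel (needle past 2.4 kg) (value of joint needle above 5.06 rad).
It fails at once if the can, the carton or the wrench is moved more than 20 mm (distance of any of spray_can, carton, wrench from where it was at the start of the episode above 0.02 m).
It also fails if it takes over 72 s, if anything falls off the work surface, if the arm or the gripper's body presses on something with over 40 N, if the wrist force passes 120 N, or if a joint passes its speed limit or range.

## Working session

There is one attempt and no reset: what is moved stays moved. The work goes in short steps, Python scripts to look and compute and a tool call to move; the robot and the scene stay as the last step left them, time stands still between calls to the robot, and variables do not carry over. Pictures are saved under pics/ and viewed, and the job is handed in when it is done.

Besides the shell and the picture viewer there is one more tool, called after "Emit:" by a JSON object that holds its "fn" and its "kwargs". jog_arm: Moves the arm, as the interface text tells. Shift numbers are shares of 0.5 m and turn numbers shares of 360 degrees, none past 1 either way. Its arguments: {"type":"object","properties":{"series":{"type":"array","items":{"type":"object","properties":{"tx":{"type":"number"},"ty":{"type":"number"},"tz":{"type":"number"},"rx":{"type":"number"},"ry":{"type":"number"},"rz":{"type":"number"},"hand":{"type":"number"}}}},"grip_force":{"type":"number"}},"required":["series"]}

```bash
mkdir -p pics; python3 - <<'E'
from station import arm
import cv2, numpy as np
for n in ("side","top"):
    im=arm.snapshot(n); cv2.imwrite(f"pics/{n}0.png",im)
    c=arm.camera_model(n); print(n,np.round(np.array(c["K"]),1).tolist(),c["k1"],np.round(np.array(c["extrinsics"]),4).tolist())
print(arm.observe())
E
```

```text
side [[397.8, 0.0, 280.0], [0.0, 397.8, 217.1], [0.0, 0.0, 1.0]] -0.11181773204621057 [[-0.9966, -0.0822, -0.0023, 0.5367], [-0.0506, 0.6341, -0.7716, 0.126], [0.0649, -0.7688, -0.6361, 1.0529], [0.0, 0.0, 0.0, 1.0]]
top [[447.1, 0.0, 274.7], [0.0, 447.1, 211.0], [0.0, 0.0, 1.0]] -0.12794310761200609 [[-0.0253, -0.9996, 0.0092, 0.0084], [-0.9983, 0.0247, -0.0531, 0.5272], [0.0529, -0.0106, -0.9985, 1.148], [0.0, 0.0, 0.0, 1.0]]
{'time_s': 0.1, 'joint_positions': array([-1.51711013e+00,  1.58989859e-01,  1.59814043e+00, -6.14601934e-06,
        1.38620646e+00, -2.10107943e-01]), 'qvel': array([ 6.44393325e-04, -2.03895197e-05, -3.03397663e-03,  1.08259659e-03,
       -5.94384611e-04,  1.51000541e-03]), 'effort': array([-3.06611710e-04, -3.96994078e+01, -3.32337642e+01, -1.94064728e-04,
        4.21011559e-03,  1.23865735e-05]), 'tool_pos': array([ 0.14987323, -0.55458068,  0.24939609]), 'ee_rot': array([ 9.91313733e-01,  1.31515481e-01,  6.51228233e-05, -8.69615361e-04]), 'ft_force': array([-0.13712067,  0.2810095 , -0.74400766]), 'torque': array([-0.04025682, -0.05479552, -0.00664871]), 'gripper_width': 0.08540598620864208}
```

View pics/side0.png

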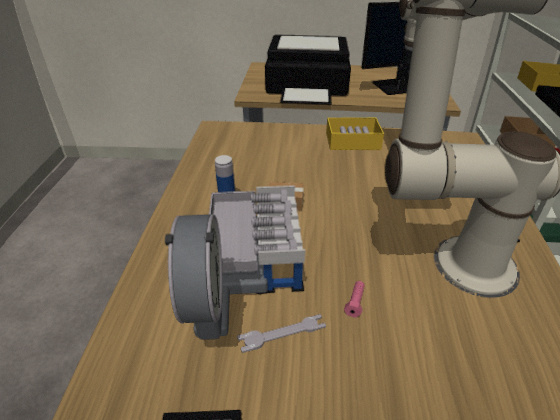

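View pics/top0.png

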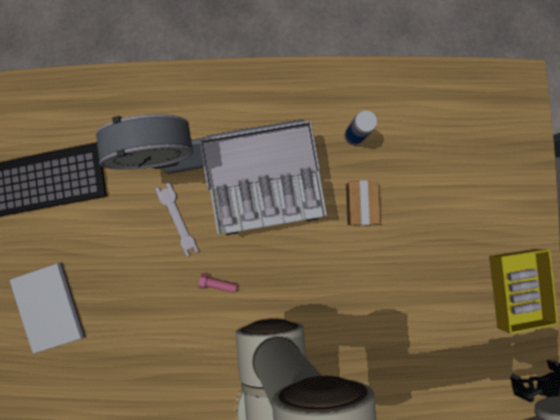

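Side view: dial tower around (198,265), five bolts around (265,195-250), and the can at (225,170). Top view: pan around (262,160), bolts in lanes at (225-310,195), and the pink look-alike at (218,284). Next I'll enlarge the crops.

```bash
cat > h.py <<'E'
import numpy as np, cv2
from station import arm
def crop(im,x0,y0,x1,y1,s,name):
    c=cv2.resize(im[y0:y1,x0:x1],None,fx=s,fy=s,interpolation=cv2.INTER_CUBIC); cv2.imwrite(name,c)
def ray(n,u,v):
    c=arm.camera_model(n);K=np.array(c["K"]);E=np.array(c["extrinsics"])
    d=np.array([(u-K[0,2])/K[0,0],(v-K[1,2])/K[1,1]]);s=d.copy()
    for _ in range(30): s=d/(1+c["k1"]*(s@s))
    R=E[:3,:3]; return -R.T@E[:3,3], R.T@np.array([s[0],s[1],1])
def atz(n,u,v,z):
    o,d=ray(n,u,v); return o+d*(z-o[2])/d[2]
def proj(n,p):
    c=arm.camera_model(n);K=np.array(c["K"]);E=np.array(c["extrinsics"])
    q=E[:3,:3]@np.array(p)+E[:3,3]; s=q[:2]/q[2]; s=s*(1+c["k1"]*(s@s)); return K[:2,:2]@s+K[:2,2]
E
python3 - <<'E'
from h import *
t=cv2.imread("pics/top0.png"); s=cv2.imread("pics/side0.png")
crop(t,195,115,335,240,5.5,"pics/tc.png"); crop(t,90,105,210,180,6.5,"pics/td.png")
crop(s,160,180,310,300,5,"pics/sc.png"); 
E
```

```text
(no output)
```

View pics/tc.png

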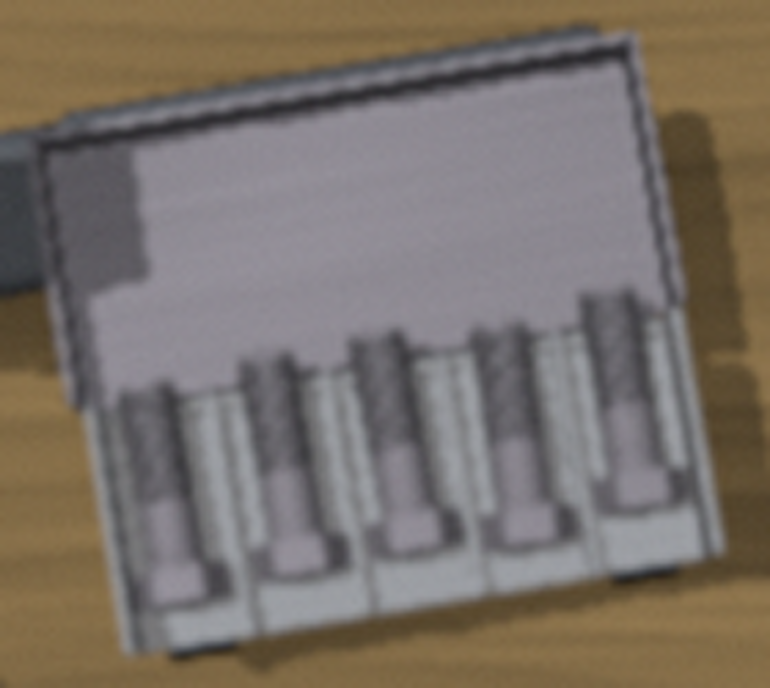

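View pics/td.png

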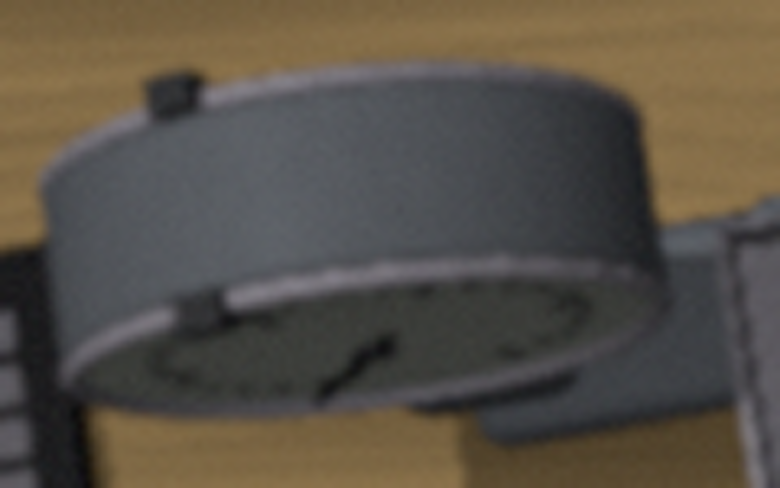

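View pics/sc.png

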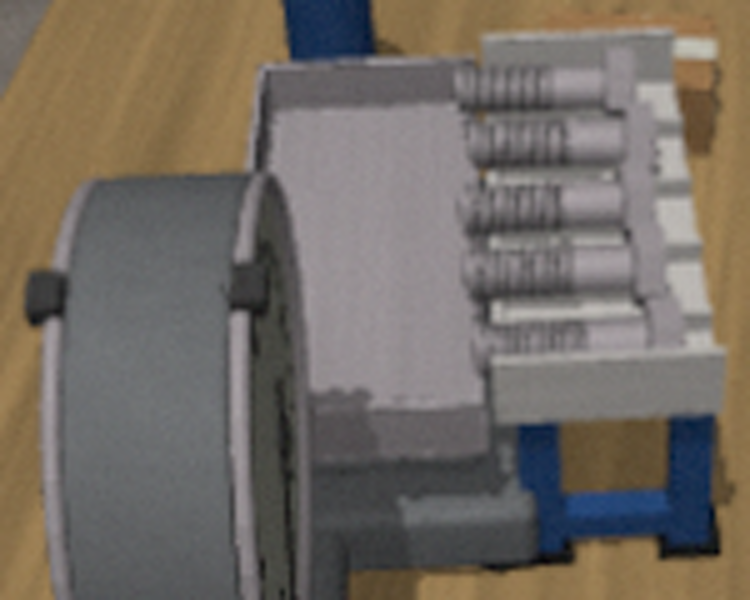

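```bash
python3 - <<'E'
from h import *
f=lambda x,y:(195+x/5.5,115+y/5.5)
P={}
for k,(x,y),z in [("panFL",(35,140),.13),("panFR",(632,38),.13),("panNR",(683,305),.13),("panNL",(80,408),.13),
 ("trayNL",(125,655),.146),("trayNR",(722,555),.146),
 ("h1",(177,585),.15),("h2",(297,555),.148),("h3",(413,533),.148),("h4",(529,525),.148),("h5",(640,490),.148)]:
    P[k]=atz("top",*f(x,y),z); print(k,np.round(P[k],4))
for a,b in [("panFL","panFR"),("panNL","panNR"),("trayNL","trayNR"),("panFR","panNR"),("panFL","panNL"),("panNR","trayNR"),("panNL","trayNL")]:
    d=P[b]-P[a]; print(a,b,np.linalg.norm(d).round(4),np.degrees(np.arctan2(d[1],d[0])).round(2))
E
```

```text
panFL [0.6929 0.1661 0.13  ]
panFR [ 0.7313 -0.0927  0.13  ]
panNR [ 0.6142 -0.1108  0.13  ]
panNL [0.5762 0.1482 0.13  ]
trayNL [0.4704 0.129  0.146 ]
trayNR [ 0.506  -0.1221  0.146 ]
h1 [0.499  0.1062 0.15  ]
h2 [0.5103 0.056  0.148 ]
h3 [0.5183 0.0073 0.148 ]
h4 [ 0.5205 -0.0412  0.148 ]
h5 [ 0.534  -0.0882  0.148 ]
panFL panFR 0.2616 -81.55
panNL panNR 0.2618 -81.65
trayNL trayNR 0.2536 -81.92
panFR panNR 0.1185 -171.19
panFL panNL 0.118 -171.27
panNR trayNR 0.11 -174.05
panNL trayNL 0.1088 -169.71
```

```bash
cat >> h.py <<'E'
yaw=np.radians(8.35); C,S=np.cos(yaw),np.sin(yaw); ex=np.array([C,S,0]); ey=np.array([-S,C,0])
O=np.array([.6537,.0277,0]); T=O-.0615*ex
def dial(u,v,n="top",X=.022):
    o,d=ray(n,u,v); t=(X-ex@(o-O))/(ex@d); p=o+t*d-O; return np.array([ey@p,p[2]])*1000
E
python3 - <<'E'
from h import *
f=lambda x,y:(90+x/6.5,105+y/6.5)
for k,a in dict(rimL=(62,380),rimR=(665,290),rimTop=(400,265),rimBot=(300,412),rimTop2=(560,260),mark=(200,312),marklow=(225,322),tip=(320,400),piv=(385,345)).items(): print(k,[np.round(dial(*f(*a),X=X),0) for X in (.018,.022)])
f=lambda x,y:(195+x/5.5,115+y/5.5)
for k,(x,y) in dict(h1=(177,585),h2=(297,555),h3=(413,533),h4=(529,525),h5=(640,490)).items():
    p=atz("top",*f(x,y),.148)-T; print(k,(p@ex).round(4),(p@ey).round(4))
E
```

```text
rimL [array([335., 262.]), array([342., 245.])]
rimR [array([141., 234.]), array([144., 216.])]
rimTop [array([204., 331.]), array([208., 315.])]
rimBot [array([293., 141.]), array([298., 121.])]
rimTop2 [array([162., 302.]), array([165., 285.])]
mark [array([270., 319.]), array([275., 302.])]
marklow [array([268., 300.]), array([273., 283.])]
tip [array([281., 156.]), array([286., 136.])]
piv [array([237., 226.]), array([242., 208.])]
h1 -0.0801 0.1004
h2 -0.0762 0.0488
h3 -0.0754 -0.0005
h4 -0.0803 -0.0489
h5 -0.0737 -0.0973
```

```bash
python3 - <<'E'
from h import *
from scipy.optimize import least_squares
obs=[("top",120.8,153,0),("top",116.9,119.6,1),("side",209.4,237,0),("side",168.6,239.4,1)]
def pt(p,b):
    th,r,Xf,Xb,zc=p; a=th+np.pi/6
    y=.240+r*np.sin(a); z=zc-r*np.cos(a)
    return O+(Xb if b else Xf)*ex+y*ey+np.array([0,0,z])
def res(p): 
    e=np.concatenate([proj(n,pt(p,b))-(u,v) for n,u,v,b in obs])
    return np.concatenate([e,[(p[1]-.1)/.003,(p[4]-.225)/.003]])
for i in range(1):
    s=least_squares(res,[2.2,.1,.018,.082,.225]); print(s.x.round(4),res(s.x).round(1))
for th in (1.8,1.9,2.0,2.1,2.2,2.3,2.4): print(th,[np.round(proj(n,pt([th,.1,.018,.082,.225],b)),1) for n,_,_,b in obs])
E
```

```text
[2.3318 0.1    0.0172 0.0854 0.225 ] [ 0.3  0.  -0.3 -0.1 -0.   0.4  0.1 -0.3  0.   0. ]
1.8 [array([104.3, 159.1]), array([100.2, 128.6]), array([208.9, 268.3]), array([169.9, 270. ])]
1.9 [array([106.5, 157.9]), array([102.4, 127.1]), array([208.7, 262.2]), array([169.7, 263.8])]
2.0 [array([109.1, 156.6]), array([105. , 125.7]), array([208.6, 256.1]), array([169.7, 257.7])]
2.1 [array([112.2, 155.4]), array([108. , 124.2]), array([208.6, 250.2]), array([169.9, 251.8])]
2.2 [array([115.8, 154.2]), array([111.6, 122.9]), array([208.7, 244.5]), array([170.2, 246.1])]
2.3 [array([119.7, 153. ]), array([115.5, 121.5]), array([208.8, 239. ]), array([170.6, 240.6])]
2.4 [array([124.1, 151.9]), array([119.7, 120.3]), array([209.1, 234. ]), array([171.1, 235.6])]
```

Measurements are consistent: the pan comes out at 262 x 118 mm with scale yaw of about 8.35°. The set hand is at about 2.33 rad (roughly 1.11 kg), and the lanes are at their expected 50 mm spacing. Now moving behind lane 3.

Emit:
{"fn": "jog_arm", "kwargs": {"series": [{"tx":0.05,"ty":0.085,"rz":-0.006,"hand":1},{"tx":0.05,"ty":0.085,"rz":-0.006,"hand":1},{"tx":0.05,"ty":0.085,"rz":-0.006,"hand":1},{"tx":0.05,"ty":0.085,"hand":1},{"tx":0.05,"ty":0.085,"hand":1},{"tx":0.05,"ty":0.085,"hand":1},{"tx":0.05,"ty":0.085,"hand":1},{"tx":0.05,"ty":0.085,"hand":1},{"tx":0.05,"ty":0.085,"hand":1},{"tx":0.05,"ty":0.085,"hand":1},{"tx":0.05,"ty":0.085,"hand":1},{"tx":0.05,"ty":0.085,"hand":1},{"hand":1}], "grip_force": 40}}

```text
$.series[0]: bad value
```

```bash
cat >> h.py <<'E'
from scipy.spatial.transform import Rotation as Ro
def st():
    s=arm.observe(); p=s["tool_pos"]; q=p-T; R=Ro.from_quat(s["ee_rot"]).as_matrix()
    print("t %.2f"%s["time_s"],"tcp",p.round(4),"tray x %.4f y %.4f tipz %.4f"%(q@ex,q@ey,p[2]-.019),"toolx yaw %.2f"%np.degrees(np.arctan2(R[1,0],R[0,0])),"z",R[:,2].round(3),"F",s["ft_force"].round(1),"w %.4f"%s["gripper_width"])
E
python3 -c "
from h import *
st()"
```

```text
t 0.10 tcp [ 0.1499 -0.5546  0.2494] tray x -0.5215 y -0.5029 tipz 0.2304 toolx yaw 15.11 z [-0.     0.002 -1.   ] F [-0.1  0.3 -0.7] w 0.0854
```

Emit:
{"fn": "jog_arm", "kwargs": {"series": [{"tx":0.05,"ty":0.085,"tz":0,"rx":0,"ry":0,"rz":-0.006,"hand":1},{"tx":0.05,"ty":0.085,"tz":0,"rx":0,"ry":0,"rz":-0.006,"hand":1}], "grip_force": 40}}

```text
time_s: 0.3
tool_pos: [0.1979, -0.4706, 0.2473]
ee_rot: [0.996, 0.09, -0.0, -0.002]
ft_force: [0.5, 0.9, 0.1]
gripper_width: 0.0588
```

Emit:
{"fn": "jog_arm", "kwargs": {"series": [{"tx":0.05,"ty":0.085,"tz":0,"rx":0,"ry":0,"rz":-0.005,"hand":1},{"tx":0.05,"ty":0.085,"tz":0,"rx":0,"ry":0,"rz":0,"hand":1},{"tx":0.05,"ty":0.085,"tz":0,"rx":0,"ry":0,"rz":0,"hand":1},{"tx":0.05,"ty":0.085,"tz":0,"rx":0,"ry":0,"rz":0,"hand":1},{"tx":0.05,"ty":0.085,"tz":0,"rx":0,"ry":0,"rz":0,"hand":1},{"tx":0.05,"ty":0.085,"tz":0,"rx":0,"ry":0,"rz":0,"hand":1},{"tx":0.05,"ty":0.085,"tz":0,"rx":0,"ry":0,"rz":0,"hand":1},{"tx":0.05,"ty":0.085,"tz":0,"rx":0,"ry":0,"rz":0,"hand":1},{"tx":0.05,"ty":0.085,"tz":0,"rx":0,"ry":0,"rz":0,"hand":1},{"tx":0.05,"ty":0.085,"tz":0,"rx":0,"ry":0,"rz":0,"hand":1},{"tx":0.05,"ty":0.085,"tz":0,"rx":0,"ry":0,"rz":0,"hand":1},{"tx":0,"ty":0,"tz":0,"rx":0,"ry":0,"rz":0,"hand":1}]}}

```text
time_s: 1.5
tool_pos: [0.4722, 0.0128, 0.2432]
ee_rot: [0.997, 0.073, 0.0, -0.004]
ft_force: [-0.2, -0.8, -0.5]
gripper_width: -0.0
```

```bash
python3 -c "
from h import *
st()"
```

```text
t 1.50 tcp [0.4722 0.0128 0.2432] tray x -0.1202 y 0.0116 tipz 0.2242 toolx yaw 8.42 z [-0.     0.008 -1.   ] F [-0.2 -0.8 -0.5] w -0.0000
```

Emit:
{"fn": "jog_arm", "kwargs": {"series": [{"tx":0.004,"ty":-0.023,"tz":-0.07,"rx":0,"ry":0,"rz":0,"hand":1},{"tx":0,"ty":0,"tz":-0.07,"rx":0,"ry":0,"rz":0,"hand":1},{"tx":0,"ty":0,"tz":-0.054,"rx":0,"ry":0,"rz":0,"hand":1},{"tx":0,"ty":0,"tz":0,"rx":0,"ry":0,"rz":0,"hand":1}]}}

```text
time_s: 1.9
tool_pos: [0.4739, 0.0021, 0.1434]
ee_rot: [0.997, 0.076, 0.0, -0.003]
ft_force: [-0.6, -0.0, -1.0]
gripper_width: 0.0003
```

```bash
python3 -c "
from h import *
st(); s=arm.snapshot('side'); t=arm.snapshot('top'); crop(s,180,130,380,280,4,'pics/s1.png'); crop(t,195,115,335,240,5.5,'pics/t1.png')"
```

```text
t 1.90 tcp [0.4739 0.0021 0.1434] tray x -0.1201 y 0.0008 tipz 0.1244 toolx yaw 8.72 z [ 0.     0.007 -1.   ] F [-0.6 -0.  -1. ] w 0.0003
```

View pics/s1.png

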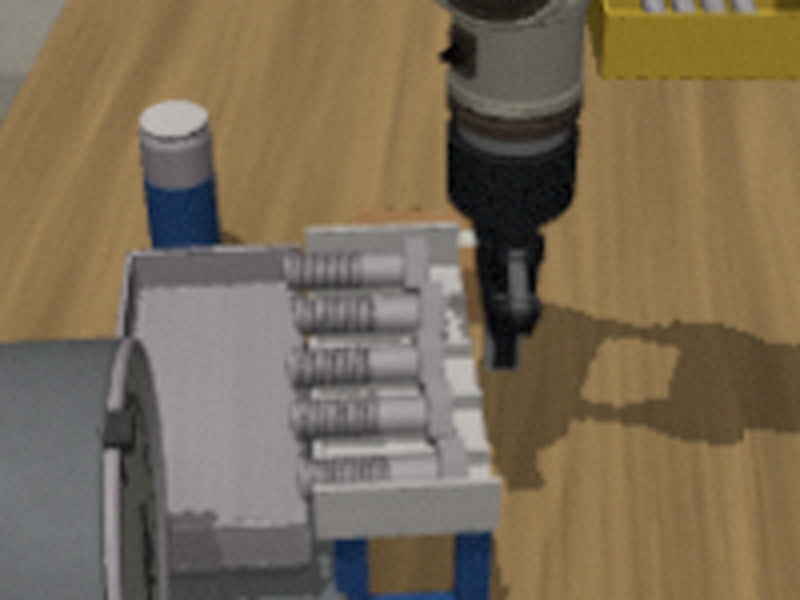

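View pics/t1.png

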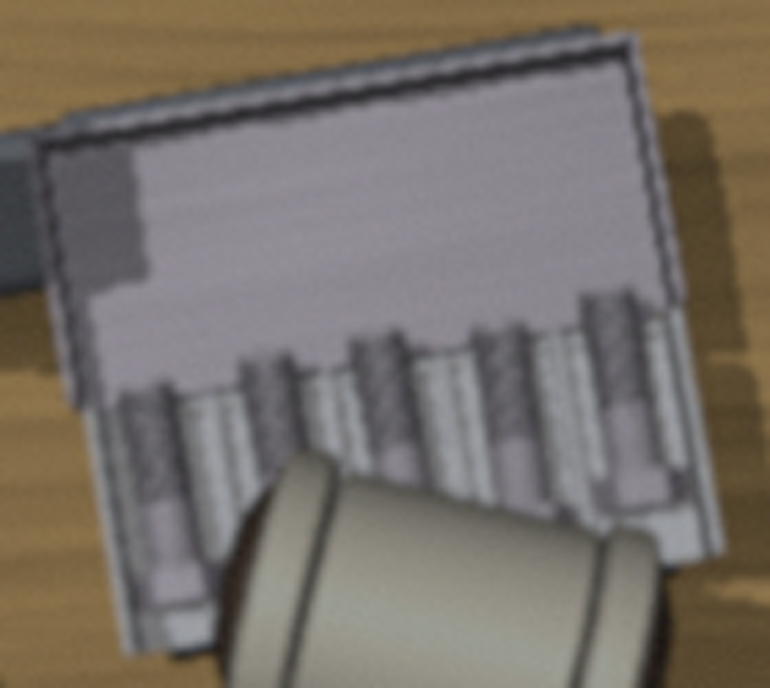

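Side view: the shut fingers stand at crop (505,365), behind lane 3's head at (430,365). Pushing forward.

Emit:
{"fn": "jog_arm", "kwargs": {"series": [{"tx":0.02,"ty":0.003,"tz":0.004,"rx":0,"ry":0,"rz":0,"hand":1},{"tx":0.02,"ty":0.003,"tz":0,"rx":0,"ry":0,"rz":0,"hand":1},{"tx":0.012,"ty":0.002,"tz":0,"rx":0,"ry":0,"rz":0,"hand":1},{"tx":0.012,"ty":0.002,"tz":0,"rx":0,"ry":0,"rz":0,"hand":1},{"tx":0.012,"ty":0.002,"tz":0,"rx":0,"ry":0,"rz":0,"hand":1}]}}

```text
time_s: 2.5
tool_pos: [0.5204, 0.0065, 0.1553]
ee_rot: [0.997, 0.076, 0.008, -0.001]
ft_force: [-3.1, 0.5, -0.4]
gripper_width: -0.0002
```

```bash
python3 -c "
from h import *
st()"
```

```text
t 2.50 tcp [0.5204 0.0065 0.1553] tray x -0.0734 y -0.0016 tipz 0.1363 toolx yaw 8.68 z [ 0.015  0.003 -1.   ] F [-3.1  0.5 -0.4] w -0.0002
```

Emit:
{"fn": "jog_arm", "kwargs": {"series": [{"tx":0,"ty":0.001,"tz":-0.016,"rx":0,"ry":0,"rz":0,"hand":1},{"tx":0.012,"ty":0.002,"tz":0,"rx":0,"ry":0,"rz":0,"hand":1}]}}

```text
time_s: 2.7
tool_pos: [0.5272, 0.0082, 0.1469]
ee_rot: [0.997, 0.076, 0.008, -0.001]
ft_force: [-1.9, -0.4, -0.3]
gripper_width: -0.0
```

```bash
python3 -c "
from h import *
st();print(arm.observe()['qvel'].round(3))"
```

```text
t 2.70 tcp [0.5272 0.0082 0.1469] tray x -0.0665 y -0.0009 tipz 0.1279 toolx yaw 8.69 z [ 0.015  0.003 -1.   ] F [-1.9 -0.4 -0.3] w -0.0000
[ 0.053  0.16  -0.216  0.004  0.008  0.05 ]
```

Emit:
{"fn": "jog_arm", "kwargs": {"series": [{"tx":0.012,"ty":0.002,"tz":0,"rx":0,"ry":0,"rz":0,"hand":1},{"tx":0.012,"ty":0.002,"tz":0,"rx":0,"ry":0,"rz":0,"hand":1},{"tx":0.012,"ty":0.002,"tz":0,"rx":0,"ry":0,"rz":0,"hand":1},{"tx":0.012,"ty":0.002,"tz":0,"rx":0,"ry":0,"rz":0,"hand":1}]}}

```text
time_s: 3.1
tool_pos: [0.5521, 0.0125, 0.1467]
ee_rot: [0.997, 0.076, 0.006, -0.001]
ft_force: [-4.9, -0.1, 3.2]
gripper_width: -0.0
```

```bash
python3 -c "
from h import *
st(); s=arm.snapshot('side'); crop(s,180,130,380,280,4,'pics/s2.png')"
```

```text
t 3.10 tcp [0.5521 0.0125 0.1467] tray x -0.0413 y -0.0003 tipz 0.1277 toolx yaw 8.71 z [ 0.012  0.002 -1.   ] F [-4.9 -0.1  3.2] w -0.0000
```

View pics/s2.png

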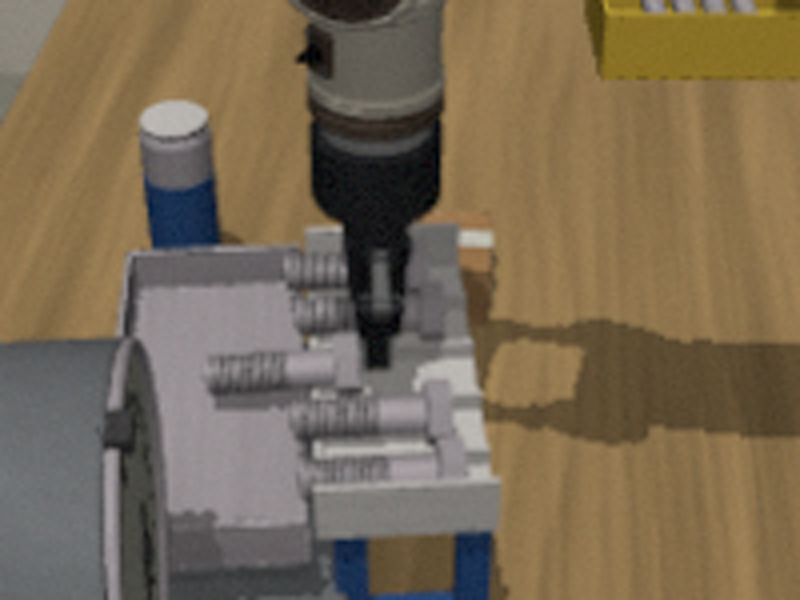

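The bolt has slid out and its nose is at crop (210,372), starting to tip. Continuing up to the jam.

Emit:
{"fn": "jog_arm", "kwargs": {"series": [{"tx":0.01,"ty":0.0015,"tz":0,"rx":0,"ry":0,"rz":0,"hand":1},{"tx":0.01,"ty":0.0015,"tz":0,"rx":0,"ry":0,"rz":0,"hand":1}]}}

```text
time_s: 3.35
tool_pos: [0.5647, 0.0142, 0.147]
ee_rot: [0.997, 0.076, 0.008, -0.001]
ft_force: [-0.6, -0.1, -1.1]
gripper_width: 0.0003
```

Emit:
{"fn": "jog_arm", "kwargs": {"series": [{"tx":0.01,"ty":0.0015,"tz":0,"rx":0,"ry":0,"rz":0,"hand":1}]}}

```text
time_s: 3.45
tool_pos: [0.5665, 0.0146, 0.1466]
ee_rot: [0.997, 0.076, 0.003, -0.001]
ft_force: [-28.8, -5.7, 21.3]
gripper_width: -0.0003
```

```bash
python3 -c "
from h import *
st(); s=arm.snapshot('side'); crop(s,180,130,380,280,4,'pics/s3.png')"
```

```text
t 3.45 tcp [0.5665 0.0146 0.1466] tray x -0.0267 y -0.0003 tipz 0.1276 toolx yaw 8.74 z [ 0.005  0.002 -1.   ] F [-28.8  -5.7  21.3] w -0.0003
```

View pics/s3.png

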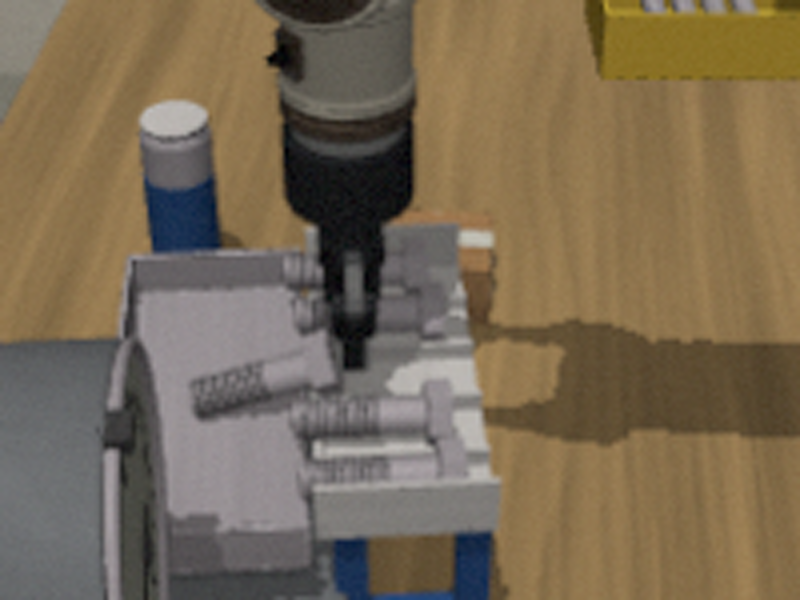

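The head is jammed on the lip at 29 N. The nose is down on the pan at crop (200,400). Next I ease forward lightly while rising.

Emit:
{"fn": "jog_arm", "kwargs": {"series": [{"tx":0.004,"ty":0.0006,"tz":0.005,"rx":0,"ry":0,"rz":0,"hand":1},{"tx":0.004,"ty":0.0006,"tz":0.005,"rx":0,"ry":0,"rz":0,"hand":1}]}}

```text
time_s: 3.7
tool_pos: [0.5664, 0.015, 0.1492]
ee_rot: [0.997, 0.076, -0.004, -0.001]
ft_force: [-3.5, -1.0, -1.7]
gripper_width: -0.0002
```

Emit:
{"fn": "jog_arm", "kwargs": {"series": [{"tx":0.004,"ty":0.0006,"tz":0.005,"rx":0,"ry":0,"rz":0,"hand":1},{"tx":0.004,"ty":0.0006,"tz":0.005,"rx":0,"ry":0,"rz":0,"hand":1}]}}

```text
time_s: 3.9
tool_pos: [0.5672, 0.0156, 0.1515]
ee_rot: [0.997, 0.076, -0.009, -0.001]
ft_force: [-5.4, -1.0, -1.6]
gripper_width: -0.0003
```

```bash
python3 -c "
from h import *
st(); s=arm.snapshot('side'); crop(s,180,130,380,280,4,'pics/s4.png')"
```

```text
t 3.90 tcp [0.5672 0.0156 0.1515] tray x -0.0258 y 0.0006 tipz 0.1325 toolx yaw 8.77 z [-0.019  0.001 -1.   ] F [-5.4 -1.  -1.6] w -0.0003
```

View pics/s4.png

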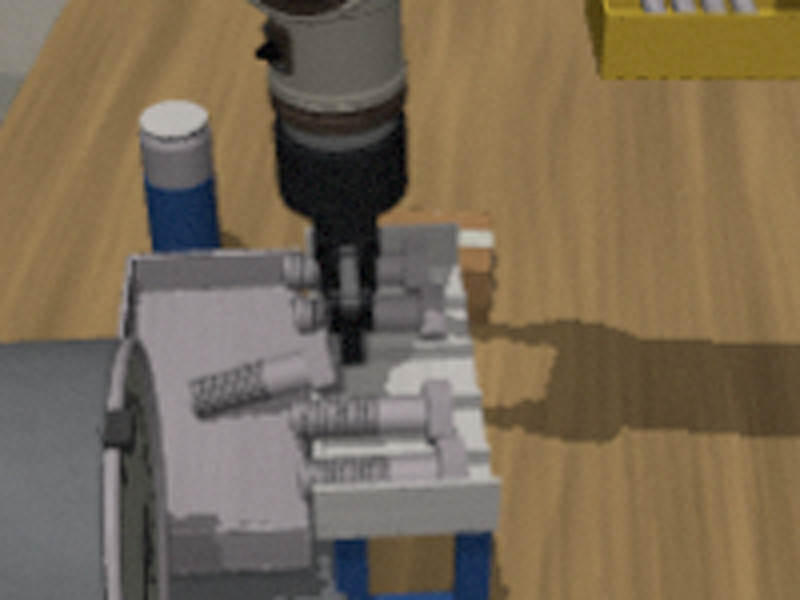

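Emit:
{"fn": "jog_arm", "kwargs": {"series": [{"tx":0.002,"ty":0.0003,"tz":-0.008,"rx":0,"ry":-0.001,"rz":0,"hand":1},{"tx":0.008,"ty":0.001,"tz":0,"rx":0,"ry":-0.001,"rz":0,"hand":1}]}}

```text
time_s: 4.15
tool_pos: [0.5673, 0.0155, 0.1488]
ee_rot: [0.997, 0.077, -0.011, -0.0]
ft_force: [-23.1, -4.8, 11.2]
gripper_width: -0.0002
```

Emit:
{"fn": "jog_arm", "kwargs": {"series": [{"tx":0.008,"ty":0.001,"tz":0.006,"rx":0,"ry":-0.001,"rz":0,"hand":1}]}}

```text
time_s: 4.25
tool_pos: [0.5674, 0.0157, 0.15]
ee_rot: [0.997, 0.077, -0.014, -0.0]
ft_force: [-10.0, -2.0, -3.3]
gripper_width: -0.0003
```

Emit:
{"fn": "jog_arm", "kwargs": {"series": [{"tx":0.008,"ty":0.001,"tz":0.006,"rx":0,"ry":-0.001,"rz":0,"hand":1}]}}

```text
time_s: 4.35
tool_pos: [0.5677, 0.0161, 0.1507]
ee_rot: [0.997, 0.077, -0.016, -0.0]
ft_force: [-10.7, -2.5, -2.6]
gripper_width: -0.0001
```

Emit:
{"fn": "jog_arm", "kwargs": {"series": [{"tx":0.008,"ty":0.001,"tz":0.006,"rx":0,"ry":-0.001,"rz":0,"hand":1}]}}

```text
time_s: 4.45
tool_pos: [0.568, 0.0164, 0.1512]
ee_rot: [0.997, 0.078, -0.018, -0.0]
ft_force: [-10.7, -3.0, -2.0]
gripper_width: -0.0002
```

```bash
python3 -c "
from h import *
st(); s=arm.snapshot('side'); crop(s,180,130,380,280,4,'pics/s5.png')"
```

```text
t 4.45 tcp [0.568  0.0164 0.1512] tray x -0.0249 y 0.0013 tipz 0.1322 toolx yaw 8.91 z [-0.036 -0.002 -0.999] F [-10.7  -3.   -2. ] w -0.0002
```

View pics/s5.png

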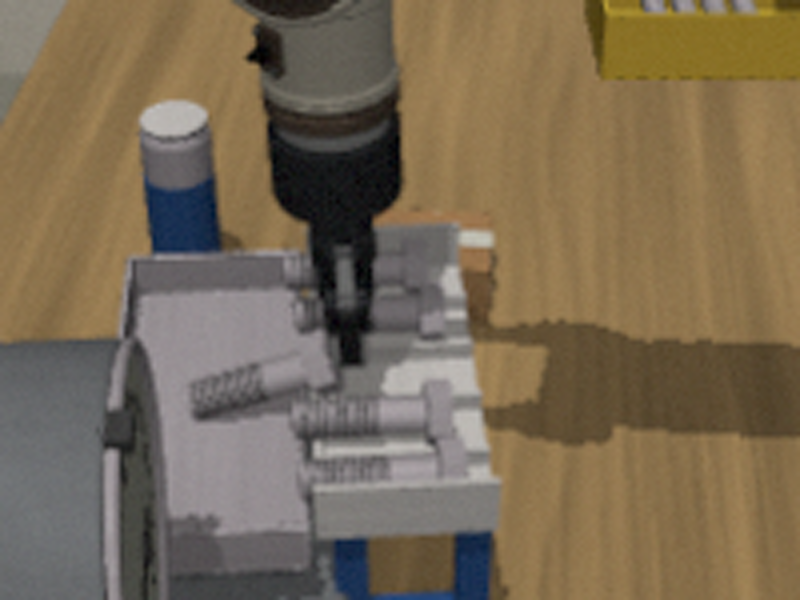

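Emit:
{"fn": "jog_arm", "kwargs": {"series": [{"tx":-0.016,"ty":-0.002,"tz":0,"rx":0,"ry":0,"rz":0,"hand":1},{"tx":0,"ty":0,"tz":-0.012,"rx":0,"ry":-0.006,"rz":-0.001,"hand":1},{"tx":0,"ty":0,"tz":-0.008,"rx":0,"ry":0,"rz":0,"hand":1}]}}

```text
time_s: 4.8
tool_pos: [0.5613, 0.0156, 0.1413]
ee_rot: [0.997, 0.074, 0.003, 0.001]
ft_force: [-0.2, 0.2, 0.1]
gripper_width: 0.0
```

```bash
python3 -c "
from h import *
st()"
```

```text
t 4.80 tcp [0.5613 0.0156 0.1413] tray x -0.0317 y 0.0014 tipz 0.1223 toolx yaw 8.52 z [ 0.006 -0.002 -1.   ] F [-0.2  0.2  0.1] w 0.0000
```

Emit:
{"fn": "jog_arm", "kwargs": {"series": [{"tx":-0.006,"ty":-0.001,"tz":0,"rx":0,"ry":-0.022,"rz":0,"hand":1},{"tx":0,"ty":-0.002,"tz":-0.01,"rx":0,"ry":0,"rz":0,"hand":1},{"tx":0,"ty":0,"tz":0,"rx":0,"ry":0,"rz":0,"hand":1}]}}

```text
time_s: 5.1
tool_pos: [0.5571, 0.0144, 0.1333]
ee_rot: [0.995, 0.074, 0.071, 0.005]
ft_force: [0.4, -0.6, 0.1]
gripper_width: 0.0002
```

```bash
python3 -c "
from h import *
st()"
```

```text
t 5.10 tcp [0.5571 0.0144 0.1333] tray x -0.0360 y 0.0009 tipz 0.1143 toolx yaw 8.58 z [ 0.141 -0.    -0.99 ] F [ 0.4 -0.6  0.1] w 0.0002
```

Emit:
{"fn": "jog_arm", "kwargs": {"series": [{"tx":0.008,"ty":0.001,"tz":0.002,"rx":0,"ry":0,"rz":0,"hand":1},{"tx":0.008,"ty":0.001,"tz":0.002,"rx":0,"ry":0,"rz":0,"hand":1}]}}

```text
time_s: 5.3
tool_pos: [0.5612, 0.015, 0.1342]
ee_rot: [0.995, 0.075, 0.062, 0.005]
ft_force: [-26.2, -5.7, 7.9]
gripper_width: -0.0002
```

Emit:
{"fn": "jog_arm", "kwargs": {"series": [{"tx":0.006,"ty":0.001,"tz":0.008,"rx":0,"ry":-0.001,"rz":0,"hand":1}]}}

```text
time_s: 5.4
tool_pos: [0.5612, 0.0152, 0.136]
ee_rot: [0.995, 0.075, 0.058, 0.005]
ft_force: [-8.3, -1.9, -3.7]
gripper_width: -0.0002
```

Emit:
{"fn": "jog_arm", "kwargs": {"series": [{"tx":0.008,"ty":0.001,"tz":0.012,"rx":0,"ry":-0.001,"rz":0,"hand":1}]}}

```text
time_s: 5.5
tool_pos: [0.5624, 0.0156, 0.1398]
ee_rot: [0.996, 0.075, 0.056, 0.005]
ft_force: [-9.3, -1.9, -3.1]
gripper_width: 0.0
```

```bash
python3 -c "
from h import *
st(); s=arm.snapshot('side'); crop(s,180,130,380,280,4,'pics/s6.png')"
```

```text
t 5.50 tcp [0.5624 0.0156 0.1398] tray x -0.0306 y 0.0013 tipz 0.1208 toolx yaw 8.73 z [ 0.111 -0.001 -0.994] F [-9.3 -1.9 -3.1] w 0.0000
```

View pics/s6.png

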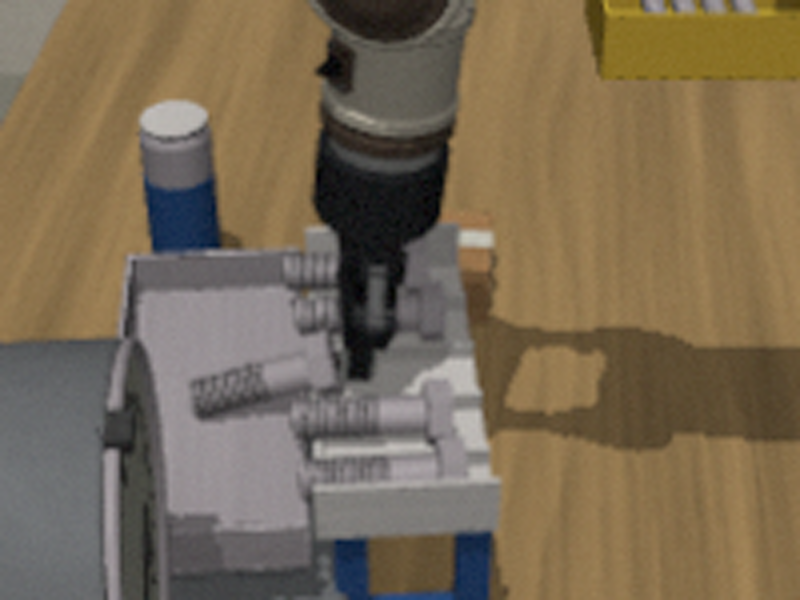

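Emit:
{"fn": "jog_arm", "kwargs": {"series": [{"tx":0.014,"ty":0.001,"tz":0.01,"rx":0,"ry":-0.003,"rz":0,"hand":1}]}}

```text
time_s: 5.65
tool_pos: [0.5636, 0.016, 0.1414]
ee_rot: [0.996, 0.076, 0.054, 0.005]
ft_force: [-25.6, -5.9, -4.8]
gripper_width: -0.0001
```

Emit:
{"fn": "jog_arm", "kwargs": {"series": [{"tx":0.014,"ty":0.001,"tz":0.012,"rx":0,"ry":-0.003,"rz":0,"hand":1}]}}

```text
time_s: 5.75
tool_pos: [0.564, 0.0163, 0.1427]
ee_rot: [0.996, 0.077, 0.053, 0.004]
ft_force: [-19.5, -4.6, -3.6]
gripper_width: 0.0
```

Emit:
{"fn": "jog_arm", "kwargs": {"series": [{"tx":0.014,"ty":0.001,"tz":0.012,"rx":0,"ry":-0.003,"rz":0,"hand":1}]}}

```text
time_s: 5.85
tool_pos: [0.567, 0.0167, 0.1456]
ee_rot: [0.995, 0.077, 0.055, 0.005]
ft_force: [-1.6, -0.6, -1.5]
gripper_width: -0.0001
```

```bash
python3 -c "
from h import *
st(); s=arm.snapshot('side'); crop(s,180,130,380,280,4,'pics/s7.png')"
```

```text
t 5.85 tcp [0.567  0.0167 0.1456] tray x -0.0259 y 0.0017 tipz 0.1266 toolx yaw 8.93 z [ 0.11  -0.001 -0.994] F [-1.6 -0.6 -1.5] w -0.0001
```

View pics/s7.png

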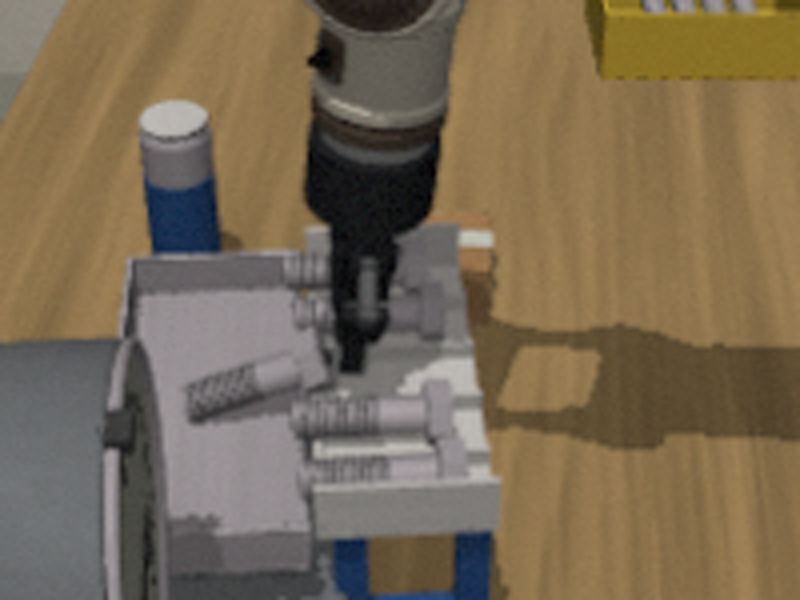

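It came free: force fell to under 2 N and the nose advanced from crop x 195 to 187. Keep pushing.

Emit:
{"fn": "jog_arm", "kwargs": {"series": [{"tx":0.012,"ty":0.001,"tz":0.004,"rx":0,"ry":-0.001,"rz":0,"hand":1}]}}

```text
time_s: 6.0
tool_pos: [0.5773, 0.017, 0.1503]
ee_rot: [0.995, 0.077, 0.062, 0.005]
ft_force: [-1.2, 0.3, -0.4]
gripper_width: -0.0002
```

Emit:
{"fn": "jog_arm", "kwargs": {"series": [{"tx":0.012,"ty":0.001,"tz":0.004,"rx":0,"ry":-0.001,"rz":0,"hand":1}]}}

```text
time_s: 6.1
tool_pos: [0.585, 0.0173, 0.1532]
ee_rot: [0.995, 0.077, 0.066, 0.006]
ft_force: [-1.1, -0.3, -0.5]
gripper_width: -0.0001
```

Emit:
{"fn": "jog_arm", "kwargs": {"series": [{"tx":0.012,"ty":0.001,"tz":0.002,"rx":0,"ry":-0.001,"rz":0,"hand":1}]}}

```text
time_s: 6.2
tool_pos: [0.593, 0.0177, 0.1554]
ee_rot: [0.995, 0.077, 0.07, 0.006]
ft_force: [-0.3, 0.5, 0.4]
gripper_width: -0.0002
```

```bash
python3 -c "
from h import *
st(); s=arm.snapshot('side'); crop(s,180,130,380,280,4,'pics/s8.png')"
```

```text
t 6.20 tcp [0.593  0.0177 0.1554] tray x -0.0000 y -0.0010 tipz 0.1364 toolx yaw 8.94 z [ 0.141 -0.002 -0.99 ] F [-0.3  0.5  0.4] w -0.0002
```

View pics/s8.png

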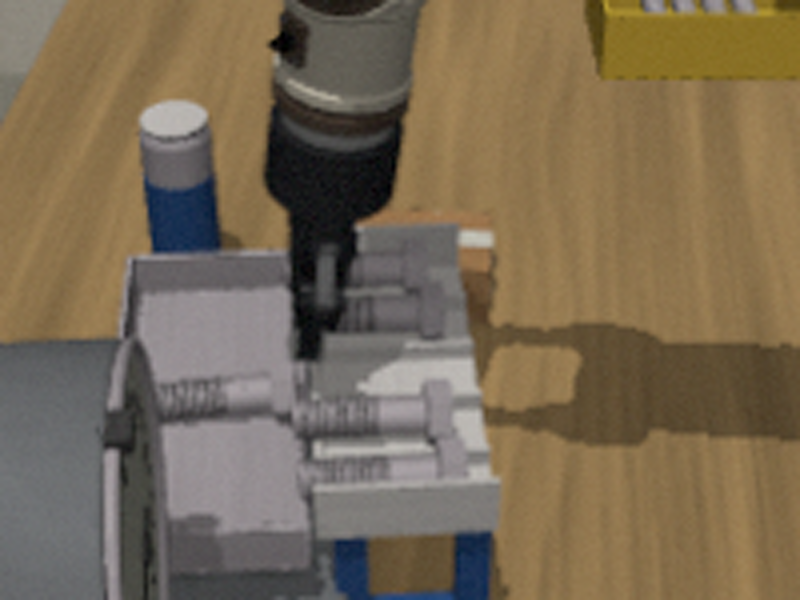

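The bolt appears to lie flat on the pan, spanning crop (160-298, 390). I'll lift and retreat so I can read the dial.

Emit:
{"fn": "jog_arm", "kwargs": {"series": [{"tx":0,"ty":0,"tz":0.06,"rx":0,"ry":0.01,"rz":0,"hand":1},{"tx":-0.06,"ty":-0.03,"tz":0.02,"rx":0,"ry":0.01,"rz":0,"hand":1},{"tx":-0.09,"ty":-0.03,"tz":0,"rx":0,"ry":0.003,"rz":-0.001,"hand":1},{"tx":-0.09,"ty":-0.03,"tz":0,"rx":0,"ry":0,"rz":0,"hand":1},{"tx":0,"ty":0,"tz":0,"rx":0,"ry":0,"rz":0,"hand":1}]}}

```text
time_s: 6.75
tool_pos: [0.4748, -0.0282, 0.1994]
ee_rot: [0.997, 0.075, 0.001, 0.002]
ft_force: [0.8, 0.8, -1.4]
gripper_width: -0.0001
```

```bash
python3 -c "
from h import *
st(); s=arm.snapshot('side'); crop(s,180,130,380,280,4,'pics/s9.png'); t=arm.snapshot('top'); crop(t,195,115,335,240,5.5,'pics/t9.png'); crop(t,90,105,210,180,6.5,'pics/d9.png')"
```

```text
t 6.75 tcp [ 0.4748 -0.0282  0.1994] tray x -0.1236 y -0.0294 tipz 0.1804 toolx yaw 8.60 z [ 0.002 -0.003 -1.   ] F [ 0.8  0.8 -1.4] w -0.0001
```

View pics/s9.png

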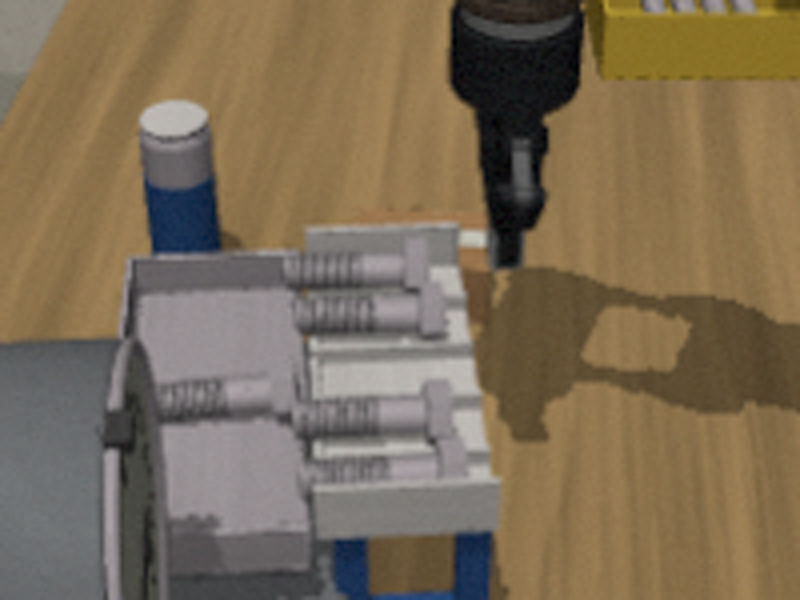

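View pics/t9.png

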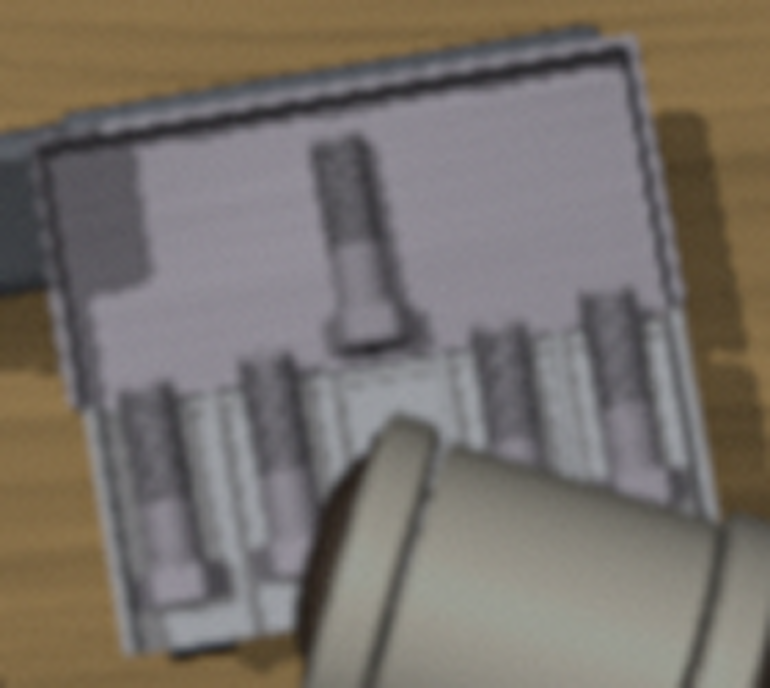

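View pics/d9.png

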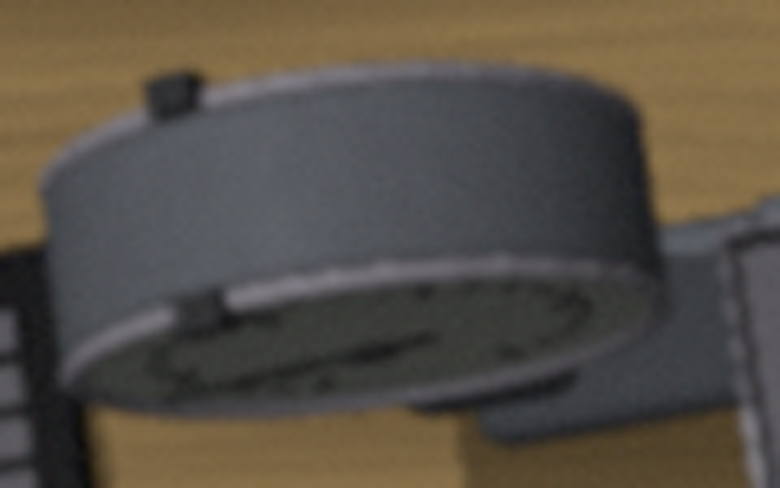

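Bolt 3 lies flat on the pan, clear of the lip: nose at crop (340,140), head at (370,335). The needle has turned to point left, with its tip near crop (195,387).

```bash
cat >> h.py <<'E'
def nang(x,y,c=(239,226)):
    d=dial(90+x/6.5,105+y/6.5,X=.018)-c; return d.round(0),np.hypot(*d).round(0),(np.arctan2(d[0],-d[1])-np.pi/6).round(3)
E
python3 - <<'E'
from h import *
for p in [(320,400),(195,387),(190,387),(210,384),(270,371),(350,355),(430,338),(220,322),(240,318)]: print(p,nang(*p))
# predicted needle tip and tail for angles
for th in (0,.5,.6,.7,.8,.9):
    a=th+np.pi/6; q=[]
    for r in (.08,-.02):
        p=O+.018*ex+(.239+r*np.sin(a))*ey+np.array([0,0,.226-r*np.cos(a)]); u=proj("top",p); q+=[round((u[0]-90)*6.5),round((u[1]-105)*6.5)]
    print(th,q)
E
```

```text
(320, 400) (array([ 42., -70.]), np.float64(82.0), np.float64(0.013))
(195, 387) (array([ 68., -11.]), np.float64(69.0), np.float64(0.886))
(190, 387) (array([ 69., -10.]), np.float64(70.0), np.float64(0.909))
(210, 384) (array([ 62., -11.]), np.float64(63.0), np.float64(0.878))
(270, 371) (array([40., -7.]), np.float64(41.0), np.float64(0.864))
(350, 355) (array([12., -5.]), np.float64(13.0), np.float64(0.638))
(430, 338) (array([-16.,  -1.]), np.float64(17.0), np.float64(-2.016))
(220, 322) (array([30., 75.]), np.float64(81.0), np.float64(2.236))
(240, 318) (array([24., 76.]), np.float64(79.0), np.float64(2.314))
0 [324, 399, 396, 332]
0.5 [222, 401, 423, 332]
0.6 [205, 400, 427, 332]
0.7 [190, 398, 431, 333]
0.8 [176, 396, 434, 333]
0.9 [163, 393, 437, 334]
```

The needle is at about 0.87 rad (0.415 kg) against a mark of about 2.33 rad. Next is lane 4, this time with the fingertip tilted forward from the start.

Emit:
{"fn": "jog_arm", "kwargs": {"series": [{"tx":0.013,"ty":-0.04,"tz":0,"rx":0,"ry":-0.014,"rz":0,"hand":1},{"tx":0,"ty":0,"tz":-0.06,"rx":0,"ry":-0.014,"rz":0,"hand":1},{"tx":0,"ty":0,"tz":-0.06,"rx":0,"ry":0,"rz":0,"hand":1},{"tx":0,"ty":0,"tz":0,"rx":0,"ry":0,"rz":0,"hand":1}]}}

```text
time_s: 7.25
tool_pos: [0.4955, -0.0504, 0.1467]
ee_rot: [0.992, 0.076, 0.102, 0.012]
ft_force: [-1.9, 0.8, 0.3]
gripper_width: -0.0002
```

```bash
python3 -c "
from h import *
st()"
```

```text
t 7.25 tcp [ 0.4955 -0.0504  0.1467] tray x -0.1064 y -0.0543 tipz 0.1277 toolx yaw 8.96 z [ 0.205 -0.009 -0.979] F [-1.9  0.8  0.3] w -0.0002
```

Emit:
{"fn": "jog_arm", "kwargs": {"series": [{"tx":-0.006,"ty":0.009,"tz":-0.014,"rx":0,"ry":0.003,"rz":0,"hand":1},{"tx":0,"ty":0,"tz":0,"rx":0,"ry":0,"rz":0,"hand":1}]}}

```text
time_s: 7.45
tool_pos: [0.4954, -0.0459, 0.1421]
ee_rot: [0.993, 0.076, 0.094, 0.012]
ft_force: [-0.7, 1.1, -0.2]
gripper_width: -0.0003
```

Emit:
{"fn": "jog_arm", "kwargs": {"series": [{"tx":0.012,"ty":0.002,"tz":0,"rx":0,"ry":0,"rz":0,"hand":1},{"tx":0.012,"ty":0.002,"tz":0,"rx":0,"ry":0,"rz":0,"hand":1}]}}

```text
time_s: 7.65
tool_pos: [0.5096, -0.0439, 0.1441]
ee_rot: [0.992, 0.077, 0.095, 0.013]
ft_force: [-2.0, -0.1, -0.8]
gripper_width: -0.0002
```

```bash
python3 -c "
from h import *
st()"
```

```text
t 7.65 tcp [ 0.5096 -0.0439  0.1441] tray x -0.0915 y -0.0499 tipz 0.1251 toolx yaw 9.06 z [ 0.19  -0.011 -0.982] F [-2.  -0.1 -0.8] w -0.0002
```

Emit:
{"fn": "jog_arm", "kwargs": {"series": [{"tx":0.012,"ty":0.002,"tz":-0.006,"rx":0,"ry":0,"rz":0,"hand":1},{"tx":0.012,"ty":0.002,"tz":-0.003,"rx":0,"ry":0,"rz":0,"hand":1},{"tx":0.012,"ty":0.002,"tz":-0.002,"rx":0,"ry":0,"rz":0,"hand":1},{"tx":0.012,"ty":0.002,"tz":-0.002,"rx":0,"ry":0,"rz":0,"hand":1}]}}

```text
time_s: 8.05
tool_pos: [0.5369, -0.04, 0.1393]
ee_rot: [0.992, 0.077, 0.095, 0.014]
ft_force: [-2.8, 0.0, 2.4]
gripper_width: -0.0004
```

```bash
python3 -c "
from h import *
st()"
```

```text
t 8.05 tcp [ 0.5369 -0.04    0.1393] tray x -0.0638 y -0.0500 tipz 0.1203 toolx yaw 9.14 z [ 0.192 -0.012 -0.981] F [-2.8  0.   2.4] w -0.0004
```

Emit:
{"fn": "jog_arm", "kwargs": {"series": [{"tx":0.012,"ty":0.002,"tz":-0.001,"rx":0,"ry":0,"rz":0,"hand":1},{"tx":0.012,"ty":0.002,"tz":-0.002,"rx":0,"ry":0,"rz":0,"hand":1}]}}

```text
time_s: 8.25
tool_pos: [0.55, -0.0378, 0.1377]
ee_rot: [0.992, 0.077, 0.095, 0.014]
ft_force: [-2.8, 0.4, 2.2]
gripper_width: 0.0002
```

Emit:
{"fn": "jog_arm", "kwargs": {"series": [{"tx":0.01,"ty":0.0015,"tz":0,"rx":0,"ry":0,"rz":0,"hand":1},{"tx":0.01,"ty":0.0015,"tz":0,"rx":0,"ry":0,"rz":0,"hand":1}]}}

```text
time_s: 8.45
tool_pos: [0.561, -0.0361, 0.1376]
ee_rot: [0.992, 0.077, 0.095, 0.014]
ft_force: [-3.2, -0.4, 3.3]
gripper_width: 0.0002
```

```bash
python3 -c "
from h import *
st(); s=arm.snapshot('side'); crop(s,180,130,380,280,4,'pics/s10.png')"
```

```text
t 8.45 tcp [ 0.561  -0.0361  0.1376] tray x -0.0395 y -0.0497 tipz 0.1186 toolx yaw 9.13 z [ 0.191 -0.012 -0.982] F [-3.2 -0.4  3.3] w 0.0002
```

View pics/s10.png

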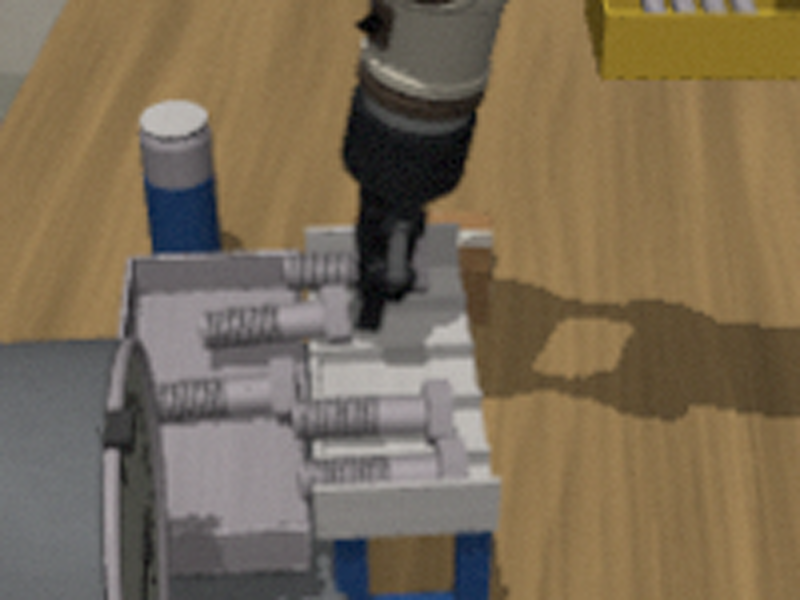

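Bolt 4 is out to nose crop (205,325) and starting to tip.

Emit:
{"fn": "jog_arm", "kwargs": {"series": [{"tx":0.01,"ty":0.0015,"tz":0,"rx":0,"ry":0,"rz":0,"hand":1}]}}

```text
time_s: 8.6
tool_pos: [0.5672, -0.0352, 0.1376]
ee_rot: [0.992, 0.077, 0.096, 0.013]
ft_force: [0.6, -0.8, -1.3]
gripper_width: -0.0002
```

Emit:
{"fn": "jog_arm", "kwargs": {"series": [{"tx":0.008,"ty":0.0012,"tz":0,"rx":0,"ry":0,"rz":0,"hand":1}]}}

```text
time_s: 8.7
tool_pos: [0.5689, -0.0345, 0.1368]
ee_rot: [0.993, 0.078, 0.092, 0.013]
ft_force: [-28.6, -5.1, 21.1]
gripper_width: 0.0
```

Emit:
{"fn": "jog_arm", "kwargs": {"series": [{"tx":0.01,"ty":0.0012,"tz":0.004,"rx":0,"ry":-0.001,"rz":0,"hand":1}]}}

```text
time_s: 8.8
tool_pos: [0.5691, -0.0344, 0.1371]
ee_rot: [0.993, 0.079, 0.088, 0.013]
ft_force: [-30.4, -8.4, 15.1]
gripper_width: 0.0001
```

Emit:
{"fn": "jog_arm", "kwargs": {"series": [{"tx":0.007,"ty":0.0008,"tz":0.01,"rx":0,"ry":-0.002,"rz":0,"hand":1}]}}

```text
time_s: 8.9
tool_pos: [0.5689, -0.034, 0.1393]
ee_rot: [0.993, 0.079, 0.089, 0.013]
ft_force: [-4.7, -1.9, -1.5]
gripper_width: 0.0002
```

Emit:
{"fn": "jog_arm", "kwargs": {"series": [{"tx":0.009,"ty":0.0008,"tz":0.012,"rx":0,"ry":-0.003,"rz":0,"hand":1}]}}

```text
time_s: 9.0
tool_pos: [0.5701, -0.0334, 0.1424]
ee_rot: [0.992, 0.079, 0.094, 0.013]
ft_force: [-8.4, -2.4, -2.6]
gripper_width: 0.0003
```

Emit:
{"fn": "jog_arm", "kwargs": {"series": [{"tx":0.012,"ty":0.0008,"tz":0.012,"rx":0,"ry":-0.003,"rz":0,"hand":1}]}}

```text
time_s: 9.1
tool_pos: [0.5713, -0.0326, 0.1446]
ee_rot: [0.992, 0.079, 0.097, 0.013]
ft_force: [-15.7, -3.3, -2.1]
gripper_width: 0.0004
```

Emit:
{"fn": "jog_arm", "kwargs": {"series": [{"tx":0.012,"ty":0.0008,"tz":0.012,"rx":0,"ry":-0.003,"rz":0,"hand":1}]}}

```text
time_s: 9.2
tool_pos: [0.574, -0.0318, 0.1476]
ee_rot: [0.992, 0.079, 0.102, 0.012]
ft_force: [-2.5, -0.2, -1.1]
gripper_width: -0.0001
```

```bash
python3 -c "
from h import *
st(); s=arm.snapshot('side'); crop(s,180,130,380,280,4,'pics/s11.png')"
```

```text
t 9.20 tcp [ 0.574  -0.0318  0.1476] tray x -0.0260 y -0.0473 tipz 0.1286 toolx yaw 9.40 z [ 0.204 -0.008 -0.979] F [-2.5 -0.2 -1.1] w -0.0001
```

View pics/s11.png

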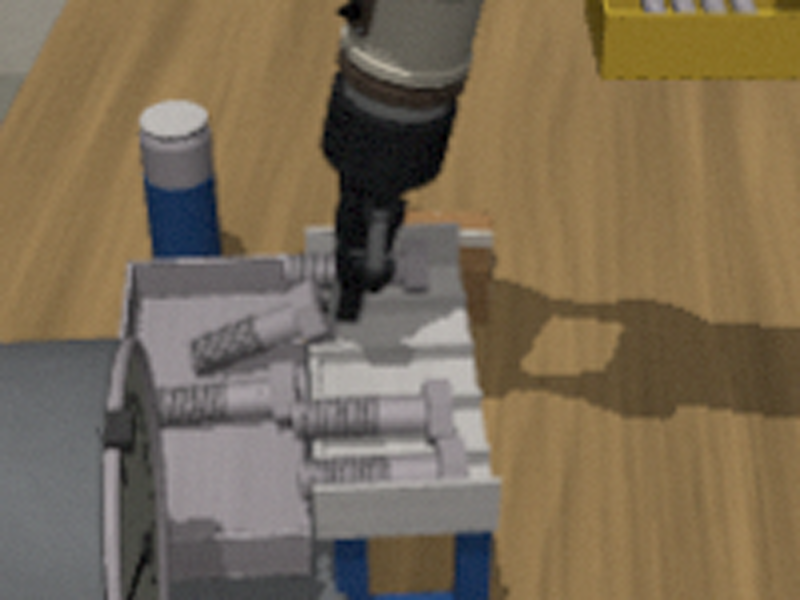

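Freed, as with the first bolt. Pushing it through, correcting y slightly.

Emit:
{"fn": "jog_arm", "kwargs": {"series": [{"tx":0.012,"ty":0,"tz":0.003,"rx":0,"ry":-0.001,"rz":0,"hand":1}]}}

```text
time_s: 9.35
tool_pos: [0.5821, -0.0318, 0.1505]
ee_rot: [0.991, 0.079, 0.108, 0.013]
ft_force: [-1.4, 0.8, -0.9]
gripper_width: -0.0002
```

Emit:
{"fn": "jog_arm", "kwargs": {"series": [{"tx":0.012,"ty":0,"tz":0.003,"rx":0,"ry":-0.001,"rz":0,"hand":1}]}}

```text
time_s: 9.45
tool_pos: [0.5887, -0.0317, 0.152]
ee_rot: [0.991, 0.079, 0.111, 0.013]
ft_force: [-1.6, -0.1, 0.4]
gripper_width: -0.0001
```

Emit:
{"fn": "jog_arm", "kwargs": {"series": [{"tx":0.012,"ty":0,"tz":0,"rx":0,"ry":-0.001,"rz":0,"hand":1}]}}

```text
time_s: 9.55
tool_pos: [0.5957, -0.0318, 0.1524]
ee_rot: [0.99, 0.079, 0.115, 0.014]
ft_force: [-0.5, -0.6, -1.0]
gripper_width: -0.0
```

```bash
python3 -c "
from h import *
st(); s=arm.snapshot('side'); crop(s,180,130,380,280,4,'pics/s12.png')"
```

```text
t 9.55 tcp [ 0.5957 -0.0318  0.1524] tray x -0.0045 y -0.0504 tipz 0.1334 toolx yaw 9.42 z [ 0.23  -0.009 -0.973] F [-0.5 -0.6 -1. ] w -0.0000
```

View pics/s12.png

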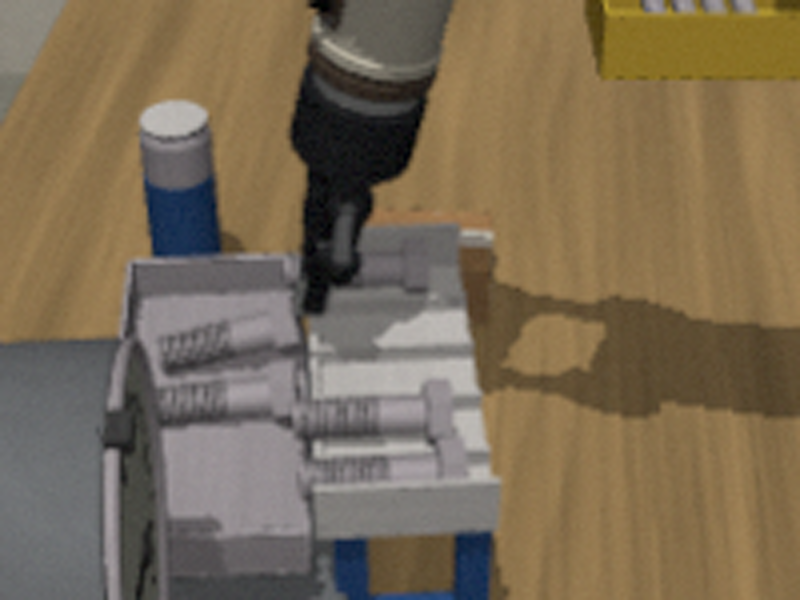

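Emit:
{"fn": "jog_arm", "kwargs": {"series": [{"tx":-0.01,"ty":0,"tz":0.07,"rx":0,"ry":0.012,"rz":0,"hand":1},{"tx":-0.05,"ty":0.02,"tz":0.03,"rx":0,"ry":0.012,"rz":-0.001,"hand":1},{"tx":-0.09,"ty":0.04,"tz":0,"rx":0,"ry":0.012,"rz":-0.001,"hand":1},{"tx":-0.09,"ty":0.06,"tz":0,"rx":0,"ry":0,"rz":0,"hand":1},{"tx":0,"ty":0.02,"tz":0,"rx":0,"ry":0,"rz":0,"hand":1},{"tx":0,"ty":0,"tz":0,"rx":0,"ry":0,"rz":0,"hand":1}]}}

```text
time_s: 10.2
tool_pos: [0.4768, 0.0393, 0.2045]
ee_rot: [0.997, 0.072, 0.002, 0.005]
ft_force: [-0.0, -0.6, 0.4]
gripper_width: -0.0001
```

```bash
python3 -c "
from h import *
st(); s=arm.snapshot('side'); crop(s,180,130,380,280,4,'pics/s13.png'); t=arm.snapshot('top'); crop(t,195,115,335,240,5.5,'pics/t13.png'); crop(t,90,105,210,180,6.5,'pics/d13.png')"
```

```text
t 10.20 tcp [0.4768 0.0393 0.2045] tray x -0.1118 y 0.0371 tipz 0.1855 toolx yaw 8.30 z [ 0.006 -0.009 -1.   ] F [-0.  -0.6  0.4] w -0.0001
```

View pics/s13.png

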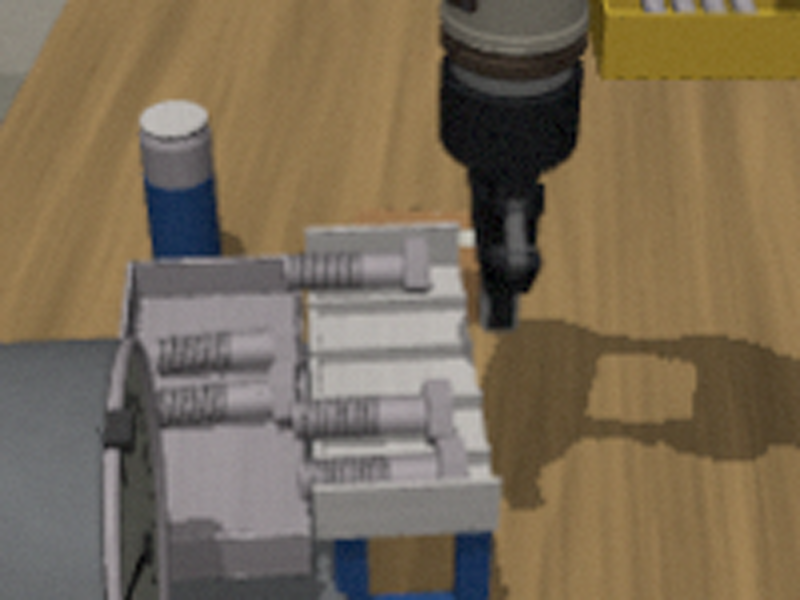

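View pics/t13.png

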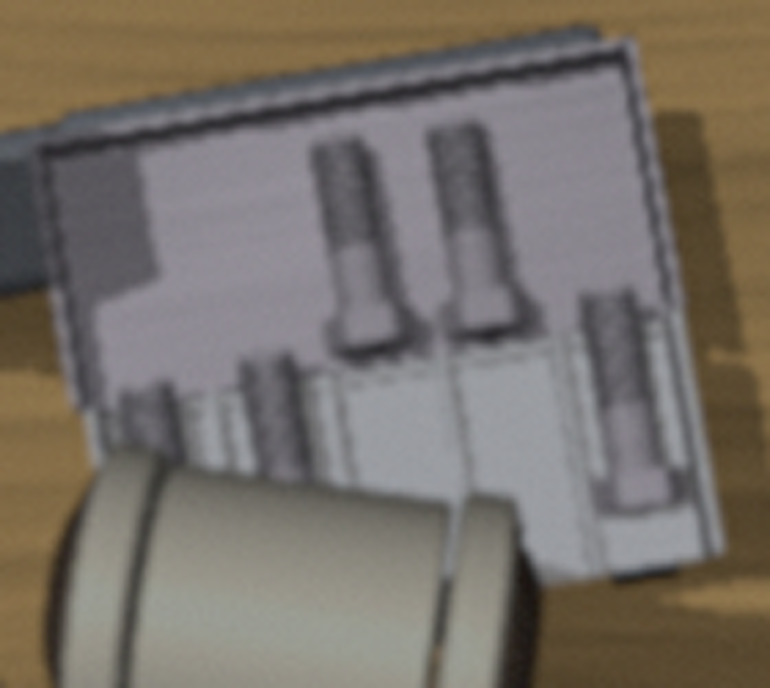

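View pics/d13.png

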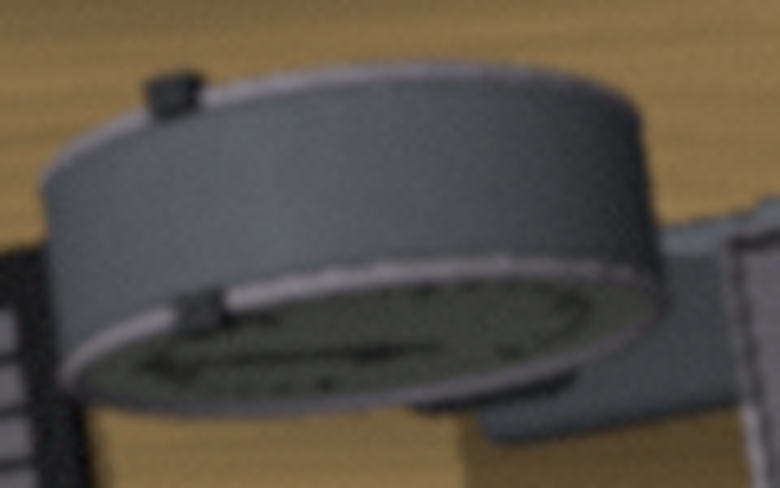

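```bash
python3 - <<'E'
from h import *
for p in [(190,357),(170,357),(220,357),(270,355),(440,347)]: print(p,nang(*p))
E
```

```text
(190, 357) (array([54., 35.]), np.float64(64.0), np.float64(1.627))
(170, 357) (array([58., 40.]), np.float64(71.0), np.float64(1.651))
(220, 357) (array([46., 27.]), np.float64(54.0), np.float64(1.578))
(270, 355) (array([33., 17.]), np.float64(37.0), np.float64(1.519))
(440, 347) (array([-16., -18.]), np.float64(24.0), np.float64(-1.235))
```

Both bolts lie flat on the pan, clear of the lip. The needle is at about 1.62 rad, still well short of the mark. Lane 2 is next.

Emit:
{"fn": "jog_arm", "kwargs": {"series": [{"tx":-0.034,"ty":0.024,"tz":0,"rx":0,"ry":-0.014,"rz":0,"hand":1},{"tx":-0.016,"ty":0,"tz":-0.06,"rx":0,"ry":-0.012,"rz":0.001,"hand":1},{"tx":0,"ty":0,"tz":-0.06,"rx":0,"ry":0,"rz":0,"hand":1},{"tx":0,"ty":0,"tz":0,"rx":0,"ry":0,"rz":0,"hand":1}]}}

```text
time_s: 10.7
tool_pos: [0.4573, 0.0471, 0.1439]
ee_rot: [0.993, 0.073, 0.088, 0.012]
ft_force: [-0.6, 0.3, -0.0]
gripper_width: 0.0001
```

```bash
python3 -c "
from h import *
st()"
```

```text
t 10.70 tcp [0.4573 0.0471 0.1439] tray x -0.1300 y 0.0477 tipz 0.1249 toolx yaw 8.55 z [ 0.177 -0.011 -0.984] F [-0.6  0.3 -0. ] w 0.0001
```

Emit:
{"fn": "jog_arm", "kwargs": {"series": [{"tx":0.018,"ty":0.007,"tz":-0.006,"rx":0,"ry":0,"rz":0,"hand":1},{"tx":0.018,"ty":0.003,"tz":-0.003,"rx":0,"ry":0,"rz":0,"hand":1},{"tx":0.012,"ty":0.002,"tz":-0.003,"rx":0,"ry":0,"rz":0,"hand":1},{"tx":0.012,"ty":0.002,"tz":-0.002,"rx":0,"ry":0,"rz":0,"hand":1}]}}

```text
time_s: 11.1
tool_pos: [0.4939, 0.0516, 0.1413]
ee_rot: [0.993, 0.071, 0.09, 0.013]
ft_force: [-3.5, 0.4, 1.2]
gripper_width: 0.0001
```

```bash
python3 -c "
from h import *
st()"
```

```text
t 11.10 tcp [0.4939 0.0516 0.1413] tray x -0.0932 y 0.0469 tipz 0.1223 toolx yaw 8.42 z [ 0.181 -0.013 -0.983] F [-3.5  0.4  1.2] w 0.0001
```

Emit:
{"fn": "jog_arm", "kwargs": {"series": [{"tx":0.012,"ty":0.004,"tz":-0.003,"rx":0,"ry":0,"rz":0,"hand":1},{"tx":0.012,"ty":0.004,"tz":-0.003,"rx":0,"ry":0,"rz":0,"hand":1},{"tx":0.012,"ty":0.003,"tz":-0.002,"rx":0,"ry":0,"rz":0,"hand":1},{"tx":0.012,"ty":0.002,"tz":-0.002,"rx":0,"ry":0,"rz":0,"hand":1},{"tx":0.012,"ty":0.002,"tz":-0.001,"rx":0,"ry":0,"rz":0,"hand":1}]}}

```text
time_s: 11.6
tool_pos: [0.5267, 0.0593, 0.1366]
ee_rot: [0.993, 0.072, 0.089, 0.013]
ft_force: [-4.0, -1.1, 2.9]
gripper_width: 0.0
```

```bash
python3 -c "
from h import *
st()"
```

```text
t 11.60 tcp [0.5267 0.0593 0.1366] tray x -0.0595 y 0.0497 tipz 0.1176 toolx yaw 8.46 z [ 0.18  -0.014 -0.984] F [-4.  -1.1  2.9] w 0.0000
```

Emit:
{"fn": "jog_arm", "kwargs": {"series": [{"tx":0.012,"ty":0.002,"tz":0,"rx":0,"ry":0,"rz":0,"hand":1},{"tx":0.012,"ty":0.002,"tz":0,"rx":0,"ry":0,"rz":0,"hand":1},{"tx":0.01,"ty":0.0015,"tz":0,"rx":0,"ry":0,"rz":0,"hand":1}]}}

```text
time_s: 11.9
tool_pos: [0.5452, 0.0624, 0.1366]
ee_rot: [0.993, 0.072, 0.089, 0.013]
ft_force: [-3.4, -0.3, 3.2]
gripper_width: -0.0001
```

Emit:
{"fn": "jog_arm", "kwargs": {"series": [{"tx":0.01,"ty":0.0015,"tz":0,"rx":0,"ry":0,"rz":0,"hand":1}]}}

```text
time_s: 12.0
tool_pos: [0.5508, 0.0633, 0.1366]
ee_rot: [0.993, 0.072, 0.09, 0.013]
ft_force: [-2.5, 0.3, 1.7]
gripper_width: -0.0001
```

Emit:
{"fn": "jog_arm", "kwargs": {"series": [{"tx":0.008,"ty":0.0012,"tz":0,"rx":0,"ry":0,"rz":0,"hand":1}]}}

```text
time_s: 12.1
tool_pos: [0.5541, 0.0639, 0.1363]
ee_rot: [0.993, 0.072, 0.088, 0.013]
ft_force: [-20.4, -3.6, 16.1]
gripper_width: 0.0002
```

```bash
python3 -c "
from h import *
st()"
```

```text
t 12.10 tcp [0.5541 0.0639 0.1363] tray x -0.0318 y 0.0502 tipz 0.1173 toolx yaw 8.48 z [ 0.176 -0.014 -0.984] F [-20.4  -3.6  16.1] w 0.0002
```

Jammed (20 N). Ease up as before.

Emit:
{"fn": "jog_arm", "kwargs": {"series": [{"tx":0.007,"ty":0.0004,"tz":0.01,"rx":0,"ry":-0.002,"rz":0,"hand":1}]}}

```text
time_s: 12.2
tool_pos: [0.5546, 0.0641, 0.1387]
ee_rot: [0.993, 0.072, 0.089, 0.013]
ft_force: [-10.7, -1.9, -1.7]
gripper_width: -0.0
```

Emit:
{"fn": "jog_arm", "kwargs": {"series": [{"tx":0.009,"ty":0.0004,"tz":0.012,"rx":0,"ry":-0.003,"rz":0,"hand":1}]}}

```text
time_s: 12.3
tool_pos: [0.5558, 0.0643, 0.1417]
ee_rot: [0.993, 0.072, 0.094, 0.014]
ft_force: [-8.7, -1.5, -2.5]
gripper_width: -0.0001
```

Emit:
{"fn": "jog_arm", "kwargs": {"series": [{"tx":0.012,"ty":0.0004,"tz":0.012,"rx":0,"ry":-0.003,"rz":0,"hand":1}]}}

```text
time_s: 12.4
tool_pos: [0.5571, 0.0647, 0.1439]
ee_rot: [0.993, 0.073, 0.097, 0.014]
ft_force: [-13.8, -1.7, -1.0]
gripper_width: 0.0001
```

Emit:
{"fn": "jog_arm", "kwargs": {"series": [{"tx":0.012,"ty":0.0004,"tz":0.012,"rx":0,"ry":-0.003,"rz":0,"hand":1}]}}

```text
time_s: 12.5
tool_pos: [0.56, 0.0651, 0.147]
ee_rot: [0.992, 0.073, 0.102, 0.014]
ft_force: [-1.1, -0.5, -0.3]
gripper_width: -0.0001
```

```bash
python3 -c "
from h import *
st(); s=arm.snapshot('side'); crop(s,180,130,380,280,4,'pics/s14.png')"
```

```text
t 12.50 tcp [0.56   0.0651 0.147 ] tray x -0.0258 y 0.0506 tipz 0.1280 toolx yaw 8.62 z [ 0.205 -0.013 -0.979] F [-1.1 -0.5 -0.3] w -0.0001
```

View pics/s14.png

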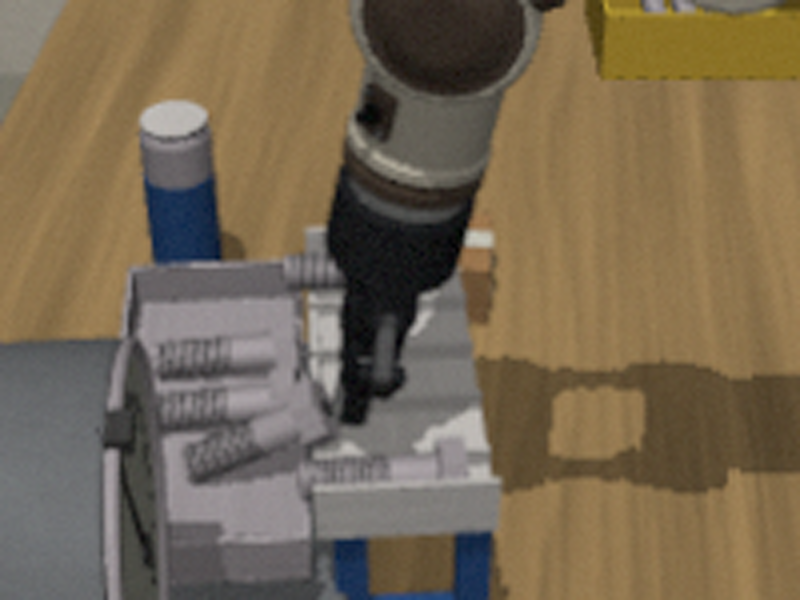

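Free again. Push through.

Emit:
{"fn": "jog_arm", "kwargs": {"series": [{"tx":0.012,"ty":0.001,"tz":0.003,"rx":0,"ry":-0.001,"rz":0,"hand":1}]}}

```text
time_s: 12.65
tool_pos: [0.5682, 0.0657, 0.1499]
ee_rot: [0.991, 0.072, 0.108, 0.015]
ft_force: [-1.3, -0.1, -0.1]
gripper_width: 0.0004
```

Emit:
{"fn": "jog_arm", "kwargs": {"series": [{"tx":0.012,"ty":0.001,"tz":0.003,"rx":0,"ry":-0.001,"rz":0,"hand":1}]}}

```text
time_s: 12.75
tool_pos: [0.5749, 0.0662, 0.1515]
ee_rot: [0.991, 0.072, 0.112, 0.015]
ft_force: [-1.3, 0.8, -0.7]
gripper_width: 0.0005
```

Emit:
{"fn": "jog_arm", "kwargs": {"series": [{"tx":0.012,"ty":0.001,"tz":0,"rx":0,"ry":-0.001,"rz":0,"hand":1}]}}

```text
time_s: 12.85
tool_pos: [0.582, 0.0668, 0.152]
ee_rot: [0.991, 0.072, 0.116, 0.015]
ft_force: [-1.6, 0.0, -0.2]
gripper_width: 0.0002
```

```bash
python3 -c "
from h import *
st(); s=arm.snapshot('side'); crop(s,180,130,380,280,4,'pics/s15.png')"
```

```text
t 12.85 tcp [0.582  0.0668 0.152 ] tray x -0.0037 y 0.0491 tipz 0.1330 toolx yaw 8.64 z [ 0.232 -0.013 -0.973] F [-1.6  0.  -0.2] w 0.0002
```

View pics/s15.png

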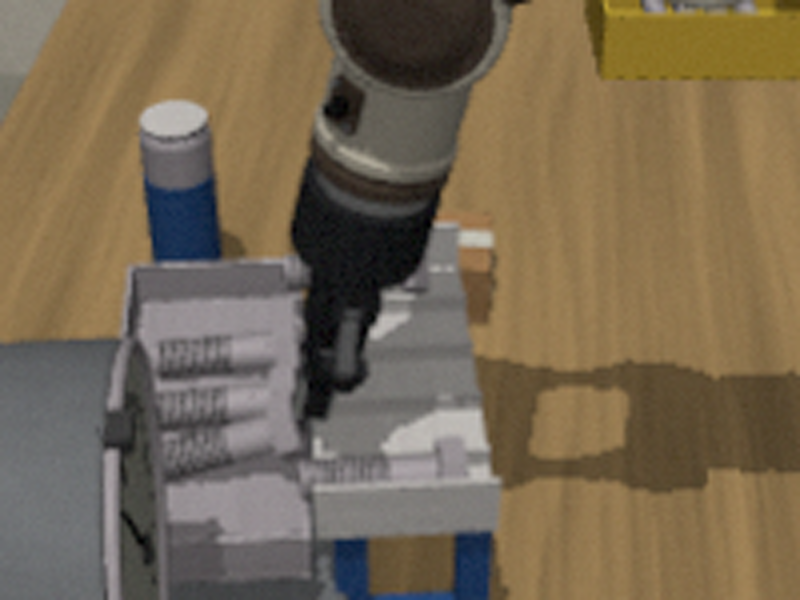

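Emit:
{"fn": "jog_arm", "kwargs": {"series": [{"tx":-0.01,"ty":0,"tz":0.07,"rx":0,"ry":0.012,"rz":0,"hand":1},{"tx":-0.05,"ty":-0.02,"tz":0.03,"rx":0,"ry":0.012,"rz":0,"hand":1},{"tx":-0.09,"ty":-0.06,"tz":0,"rx":0,"ry":0.012,"rz":0,"hand":1},{"tx":-0.09,"ty":-0.06,"tz":0,"rx":0,"ry":0,"rz":0,"hand":1},{"tx":-0.06,"ty":-0.06,"tz":0,"rx":0,"ry":0,"rz":0,"hand":1},{"tx":-0.06,"ty":-0.06,"tz":0,"rx":0,"ry":0,"rz":0,"hand":1},{"tx":0,"ty":0,"tz":0,"rx":0,"ry":0,"rz":0,"hand":1},{"tx":0,"ty":0,"tz":0,"rx":0,"ry":0,"rz":0,"hand":1},{"tx":0,"ty":0,"tz":0,"rx":0,"ry":0,"rz":0,"hand":1},{"tx":0,"ty":0,"tz":0,"rx":0,"ry":0,"rz":0,"hand":1}]}}

```text
time_s: 13.9
tool_pos: [0.4081, -0.0659, 0.2078]
ee_rot: [0.997, 0.074, 0.009, 0.01]
ft_force: [-0.4, -0.5, 0.2]
gripper_width: -0.0001
```

```bash
python3 -c "
from h import *
st(); s=arm.snapshot('side'); cv2.imwrite('pics/s16f.png',s); crop(s,180,130,380,280,4,'pics/s16.png'); t=arm.snapshot('top'); cv2.imwrite('pics/t16f.png',t); crop(t,195,115,335,240,5.5,'pics/t16.png'); crop(t,90,105,210,180,6.5,'pics/d16.png')"
```

```text
t 13.90 tcp [ 0.4081 -0.0659  0.2078] tray x -0.1951 y -0.0569 tipz 0.1888 toolx yaw 8.53 z [ 0.019 -0.018 -1.   ] F [-0.4 -0.5  0.2] w -0.0001
```

View pics/s16.png

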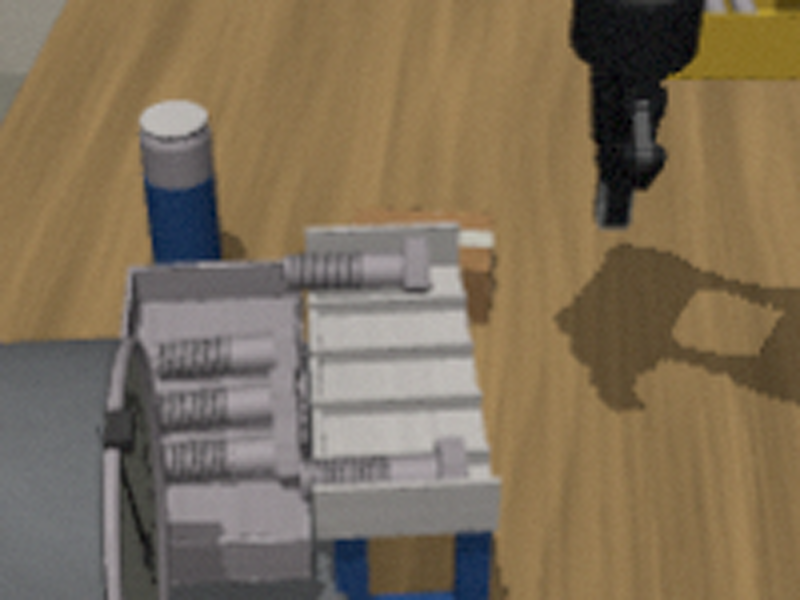

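View pics/t16.png

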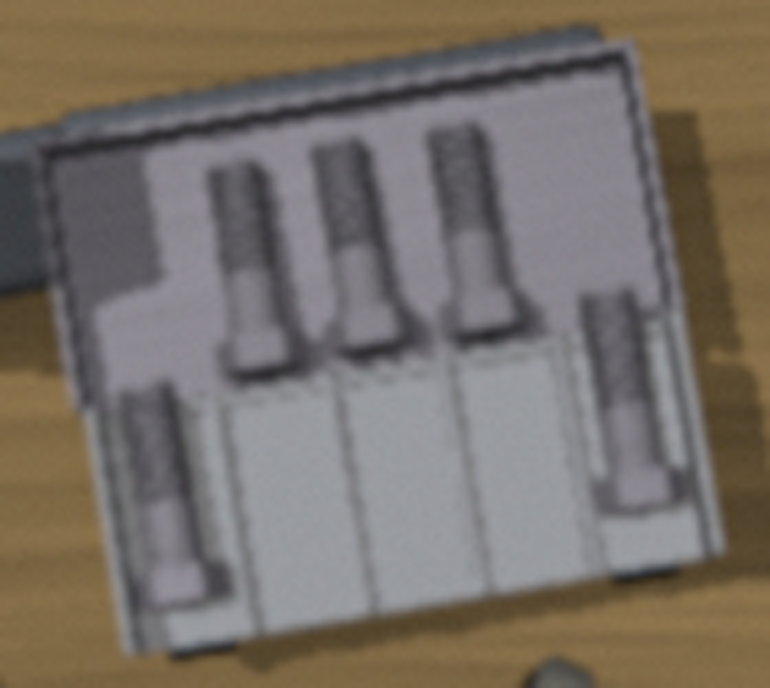

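View pics/d16.png

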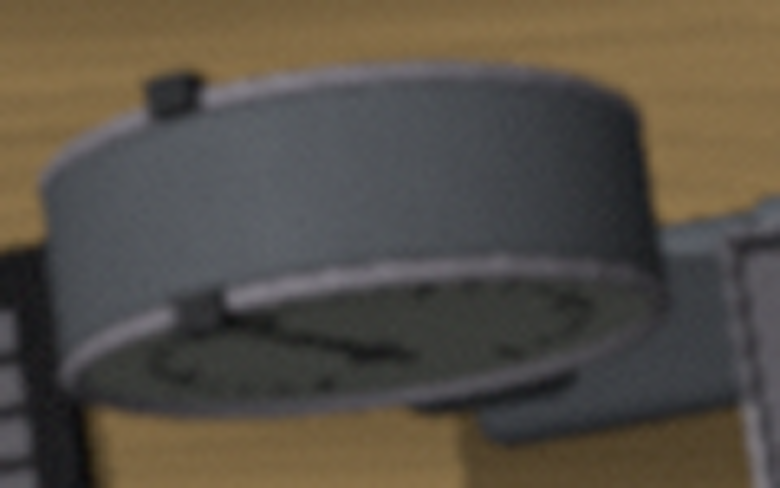

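The needle is now very close to the set hand, so I need an accurate reading. I'll difference the picture against the earlier ones and enlarge.

```bash
python3 - <<'E'
from h import *
ims=[arm.snapshot('top').astype(float) for _ in range(6)]
a=np.mean(ims,0); cv2.imwrite('pics/t17f.png',a.astype(np.uint8))
b=cv2.imread('pics/top0.png').astype(float)
def big(i): return cv2.resize(np.clip(i[136:174,95:197],0,255).astype(np.uint8),None,fx=7.5,fy=7.5,interpolation=cv2.INTER_CUBIC)
A=np.clip((a-20)*2.2,0,255); B=np.clip((b-20)*2.2,0,255)
cv2.imwrite('pics/cmp.png',np.vstack([big(A),big(B)]))
d=(b-a).mean(2); 
ys,xs=np.where(d[136:174,95:197]>8); 
print([(x+95,y+136,int(d[y+136,x+95])) for y,x in zip(ys,xs)])
s=np.mean([arm.snapshot('side').astype(float) for _ in range(4)],0)
cv2.imwrite('pics/side17.png',cv2.resize(np.clip((s[205:330,165:230]-10)*2,0,255).astype(np.uint8),None,fx=4.7,fy=4.7,interpolation=cv2.INTER_CUBIC))
E
```

```text
[(np.int64(127), np.int64(154), 8), (np.int64(130), np.int64(154), 9), (np.int64(126), np.int64(155), 10), (np.int64(127), np.int64(155), 18), (np.int64(128), np.int64(155), 19), (np.int64(129), np.int64(155), 21), (np.int64(130), np.int64(155), 16), (np.int64(131), np.int64(155), 16), (np.int64(132), np.int64(155), 12), (np.int64(127), np.int64(156), 11), (np.int64(128), np.int64(156), 14), (np.int64(129), np.int64(156), 16), (np.int64(130), np.int64(156), 21), (np.int64(131), np.int64(156), 21), (np.int64(132), np.int64(156), 20), (np.int64(133), np.int64(156), 18), (np.int64(134), np.int64(156), 21), (np.int64(135), np.int64(156), 21), (np.int64(136), np.int64(156), 21), (np.int64(137), np.int64(156), 16), (np.int64(138), np.int64(156), 13), (np.int64(139), np.int64(156), 11), (np.int64(140), np.int64(156), 9), (np.int64(128), np.int64(157), 8), (np.int64(130), np.int64(157), 10), (np.int64(131), np.int64(157), 10), (np.int64(132), np.int64(157), 16), (np.int64(133), np.int64(157), 14), (np.int64(134), np.int64(157), 17), (np.int64(135), np.int64(157), 24), (np.int64(136), np.int6
[... 424 characters left out ...]
p.int64(158), 15), (np.int64(139), np.int64(158), 19), (np.int64(140), np.int64(158), 22), (np.int64(141), np.int64(158), 24), (np.int64(142), np.int64(158), 29), (np.int64(143), np.int64(158), 29), (np.int64(144), np.int64(158), 21), (np.int64(145), np.int64(158), 10), (np.int64(141), np.int64(159), 11), (np.int64(142), np.int64(159), 13), (np.int64(143), np.int64(159), 15), (np.int64(144), np.int64(159), 13), (np.int64(150), np.int64(159), 9), (np.int64(151), np.int64(159), 17), (np.int64(152), np.int64(159), 20), (np.int64(153), np.int64(159), 15), (np.int64(154), np.int64(159), 9), (np.int64(151), np.int64(160), 13), (np.int64(152), np.int64(160), 16), (np.int64(153), np.int64(160), 14)]
```

View pics/cmp.png

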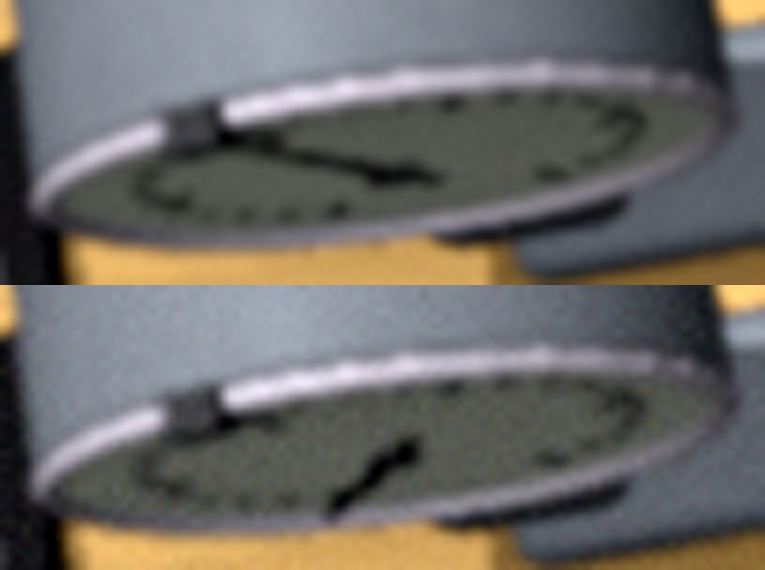

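View pics/side17.png

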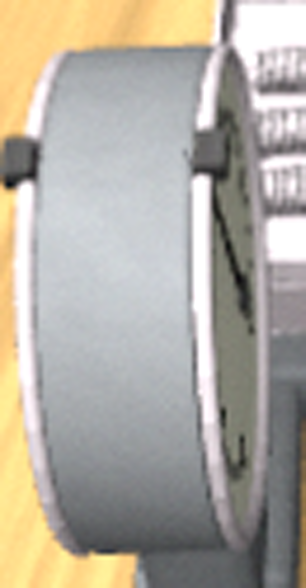

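```bash
python3 - <<'E'
from h import *
a=cv2.imread('pics/t17f.png').astype(float).mean(2); b=cv2.imread('pics/top0.png').astype(float).mean(2)
d=np.clip(b-a-3,0,None)
pts=[]
for x in range(128,145):
    w=d[152:162,x]; k=np.argmax(w); s=slice(max(k-2,0),k+3); ys=np.arange(152,162)[s]; pts.append((x,(w[s]*ys).sum()/w[s].sum()))
pts=np.array(pts); pf=np.polyfit(pts[:,0],pts[:,1],1); print(pf, (pts[:,1]-np.polyval(pf,pts[:,0])).round(2))
for X in (.014,.018,.020):
  P=[dial(x,np.polyval(pf,x),X=X) for x in (126,147)]; v=P[0]-P[1]; print(X,P,(np.arctan2(v[0],-v[1])-np.pi/6))
# zero-needle line
d0=np.clip(a-b-4,0,None); pts=[]
for y in range(160,168):
    w=d0[y,130:160]; 
    if w.sum()>20: pts.append((((w*np.arange(130,160)).sum()/w.sum()),y))
pts=np.array(pts); print(pts.round(1)); pf=np.polyfit(pts[:,1],pts[:,0],1)
for X in (.014,.018):
  P=[dial(np.polyval(pf,y),y,X=X) for y in (167,160)]; v=P[0]-P[1]; print(X,P,(np.arctan2(v[0],-v[1])-np.pi/6))
# predicted side pixels of needle tip & top pixels & tip from X plane
for X in (.012,.016,.018):
  for th in (2.1,2.2,2.3,2.4):
    g=th+np.pi/6; o=[]
    for n in("top","side"):
      for r in (.08,.04,0): 
        o.append(proj(n,O+X*ex+(.240+r*np.sin(g))*ey+np.array([0,0,.225-r*np.cos(g)])).round(1).tolist())
    print(X,th,o)
E
```

```text
[  0.16527682 134.25155607] [ 0.13 -0.04 -0.17 -0.06 -0.08  0.23  0.1   0.01 -0.02 -0.05 -0.14 -0.02
  0.01  0.13  0.05 -0.05 -0.03]
0.014 [array([262.35315454, 310.20714516]), array([238.05777845, 244.06866896])] 2.2659547683143053
0.018 [array([267.38215875, 293.16798654]), array([242.60766597, 225.72522728])] 2.2659547683143058
0.02 [array([269.89666085, 284.64840723]), array([244.88260973, 216.55350644])] 2.2659547683143058
[[144.8 160. ]
 [144.3 161. ]
 [143.5 162. ]
 [142.4 163. ]
 [141.2 164. ]
 [139.7 165. ]
 [139.1 166. ]
 [138.7 167. ]]
0.014 [array([278.62197702, 172.01255879]), array([245.24938448, 233.09767989])] -0.023578114252386206
0.018 [array([283.97181036, 152.24813542]), array([249.94109399, 214.53788495])] -0.023578114252388094
0.012 2.1 [[120.3, 158.9], [135.0, 160.0], [148.7, 161.1], [213.8, 253.3], [216.6, 259.4], [219.2, 264.8]]
0.012 2.2 [[123.2, 158.0], [136.4, 159.6], [148.7, 161.1], [213.8, 248.8], [216.6, 257.2], [219.2, 264.8]]
0.012 2.3 [[126.3, 157.1], [137.9, 159.2], [148.7, 161.1], [213.9, 244.6], [216.7, 255.2], [219.2, 264.8]]
0.012 2.4 [[129.7, 1
[... 242 characters left out ...]
4, 159.3], [211.5, 248.9], [214.4, 257.3], [217.1, 264.9]]
0.016 2.3 [[126.0, 155.2], [137.6, 157.3], [148.4, 159.3], [211.6, 244.7], [214.5, 255.3], [217.1, 264.9]]
0.016 2.4 [[129.4, 154.3], [139.3, 156.9], [148.4, 159.3], [211.7, 240.7], [214.5, 253.4], [217.1, 264.9]]
0.018 2.1 [[119.9, 156.0], [134.6, 157.2], [148.3, 158.4], [210.3, 253.5], [213.3, 259.5], [216.0, 264.9]]
0.018 2.2 [[122.8, 155.1], [136.0, 156.8], [148.3, 158.4], [210.3, 249.0], [213.3, 257.4], [216.0, 264.9]]
0.018 2.3 [[125.9, 154.2], [137.5, 156.4], [148.3, 158.4], [210.4, 244.7], [213.3, 255.3], [216.0, 264.9]]
0.018 2.4 [[129.3, 153.3], [139.2, 155.9], [148.3, 158.4], [210.6, 240.8], [213.4, 253.4], [216.0, 264.9]]
```

```bash
python3 - <<'E'
from h import *
def rect(im,X,n="top"):
    H=np.zeros((480,480,2),np.float32)
    for i in range(480):
        for j in range(480):
            y=.24+(240-j)/2000; z=.225+(240-i)/2000
            H[i,j]=0
    jj,ii=np.meshgrid(np.arange(480),np.arange(480))
    P=O[:,None,None]+X*ex[:,None,None]+ey[:,None,None]*(.24+(240-jj)/2000)+np.array([0,0,1])[:,None,None]*(.225+(240-ii)/2000)
    c=arm.camera_model(n);K=np.array(c["K"]);E=np.array(c["extrinsics"])
    q=np.tensordot(E[:3,:3],P,1)+E[:3,3][:,None,None]; s=q[:2]/q[2]; s=s*(1+c["k1"]*(s**2).sum(0))
    u=(K[0,0]*s[0]+K[0,2]).astype(np.float32); v=(K[1,1]*s[1]+K[1,2]).astype(np.float32)
    return cv2.remap(im,u,v,cv2.INTER_CUBIC)
from math import sin,cos,pi
out=[]
for f in("pics/t17f.png","pics/top0.png"):
    im=np.clip((cv2.imread(f).astype(float)-20)*2.2,0,255).astype(np.uint8); r=rect(im,.0175)
    for th in (0,2.2,2.3,2.4):
        g=th+pi/6; 
        for rr in ((92,100),): cv2.line(r,*[(int(240-2*q*sin(g)),int(240+2*q*cos(g))) for q in rr],(0,0,255) if th in(0,2.3) else (0,255,0),1)
    cv2.circle(r,(240,240),160,(255,255,0),1); cv2.circle(r,(240,240),3,(0,0,255),-1)
    out.append(r)
cv2.imwrite("pics/rect.png",cv2.resize(np.hstack(out),(800,400)))
cv2.imwrite("pics/rectc.png",np.hstack([cv2.resize(o[0:260,80:280],None,fx=2,fy=2) for o in out]))
E
```

```text
(no output)
```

View pics/rect.png

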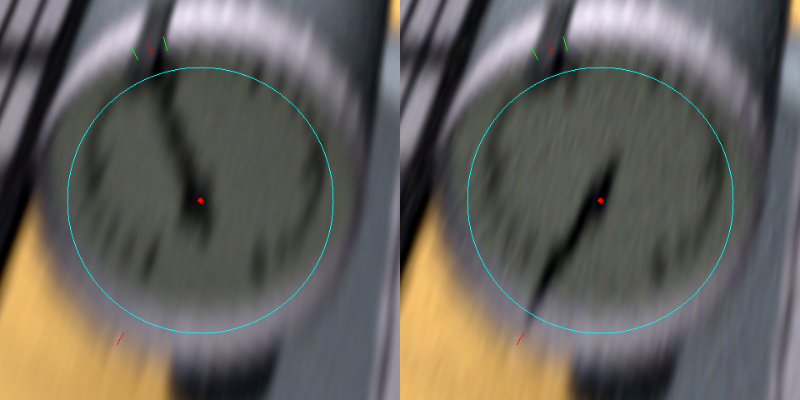

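View pics/rectc.png

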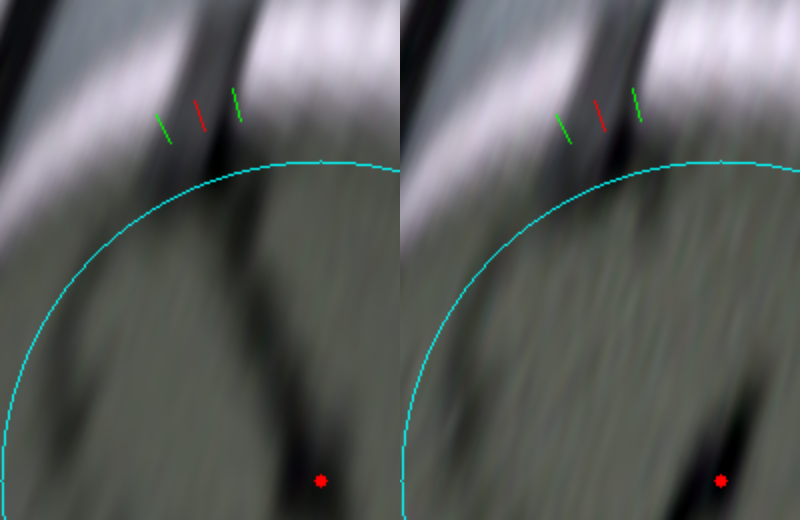

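```bash
python3 - <<'E'
from h import *
t=cv2.imread("pics/t17f.png")
s=np.mean([arm.snapshot('side').astype(float) for _ in range(6)],0).clip(0,255).astype(np.uint8); cv2.imwrite("pics/s17f.png",s)
def c(im,x0,y0,w,h):
    r=cv2.resize(np.clip((im[y0:y0+h,x0:x0+w].astype(float)-10)*1.8,0,255).astype(np.uint8),None,fx=20,fy=20,interpolation=cv2.INTER_LINEAR)
    for k in range(0,w,2): cv2.line(r,(k*20+10,0),(k*20+10,6 if k%10 else 14),(0,0,255),1)
    for k in range(0,h,2): cv2.line(r,(0,k*20+10),(6 if k%10 else 14,k*20+10),(0,0,255),1)
    return r
cv2.imwrite("pics/m1.png",np.vstack([np.hstack([c(t,112,145,20,14),c(t,108,112,20,14)]),np.hstack([c(s,200,230,20,14),c(s,160,232,20,14)])]))
E
```

```text
(no output)
```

View pics/m1.png

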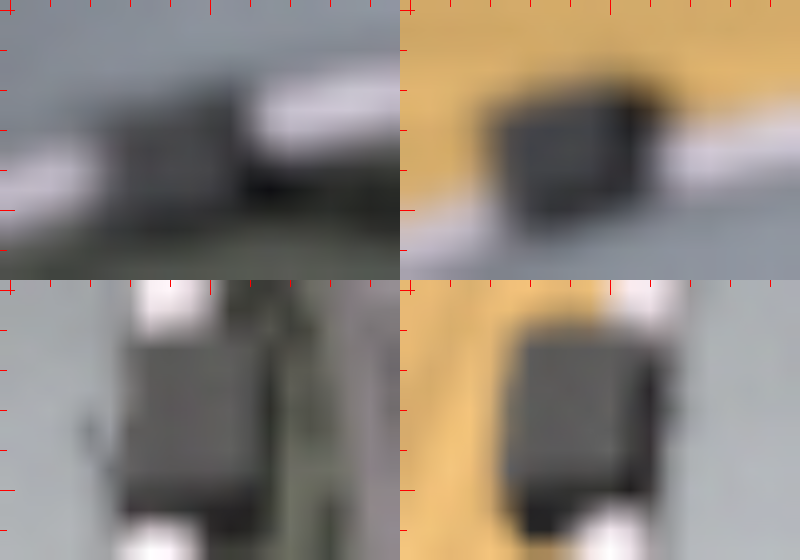

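```bash
python3 - <<'E'
from h import *
from scipy.optimize import least_squares
obs=[("top",120.1,152.25,0),("top",116.0,119.25,1),("side",208.75,236.25,0),("side",168.1,237.9,1)]
def pt(th,r,X,yc=.24,zc=.225):
    a=th+np.pi/6; return O+X*ex+(yc+r*np.sin(a))*ey+np.array([0,0,zc-r*np.cos(a)])
def res(p): return np.concatenate([proj(n,pt(p[0],p[1],p[3] if b else p[2]))-(u,v) for n,u,v,b in obs])
s=least_squares(res,[2.2,.1,.018,.082]); print(s.x.round(4),s.fun.round(2))
J=s.jac; print("sd per px",np.sqrt(np.diag(np.linalg.inv(J.T@J))).round(4))
# face rim / dial centre check: rim extremes in side: top & bottom rows of front bezel
for z in (.125,.225,.325): print(z, proj("side",O+.02*ex+.24*ey+[0,0,z]).round(1), proj("side",O+.08*ex+.24*ey+[0,0,z]).round(1))
for y in (.14,.34): print(y, proj("top",O+.02*ex+y*ey+[0,0,.225]).round(1))
E
```

```text
[2.3355 0.1031 0.0181 0.0855] [ 0.2   0.13 -0.22 -0.18 -0.13 -0.01  0.17  0.03]
sd per px [0.0102 0.0017 0.0013 0.0013]
0.125 [220.3 298.8] [191.1 300. ]
0.225 [214.9 265. ] [183.1 266.3]
0.325 [208.7 224.6] [173.9 226.1]
0.14 [193.4 149.4]
0.34 [103.7 165.6]
```

```bash
python3 - <<'E'
from h import *
s=cv2.imread("pics/s17f.png")
r=cv2.resize(np.clip((s[232:282,200:226].astype(float)-10)*2.2,0,255).astype(np.uint8),None,fx=12,fy=12,interpolation=cv2.INTER_LINEAR)
for k in range(0,50,2): cv2.line(r,(0,k*12+6),(5 if k%10 else 12,k*12+6),(0,0,255),1)
for k in range(0,26,2): cv2.line(r,(k*12+6,0),(k*12+6,5 if k%10 else 12),(0,0,255),1)
s0=cv2.imread("pics/side0.png")
r0=cv2.resize(np.clip((s0[232:282,200:226].astype(float)-10)*2.2,0,255).astype(np.uint8),None,fx=12,fy=12,interpolation=cv2.INTER_LINEAR)
cv2.imwrite("pics/m2.png",np.hstack([r,r0]))
E
```

```text
(no output)
```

View pics/m2.png

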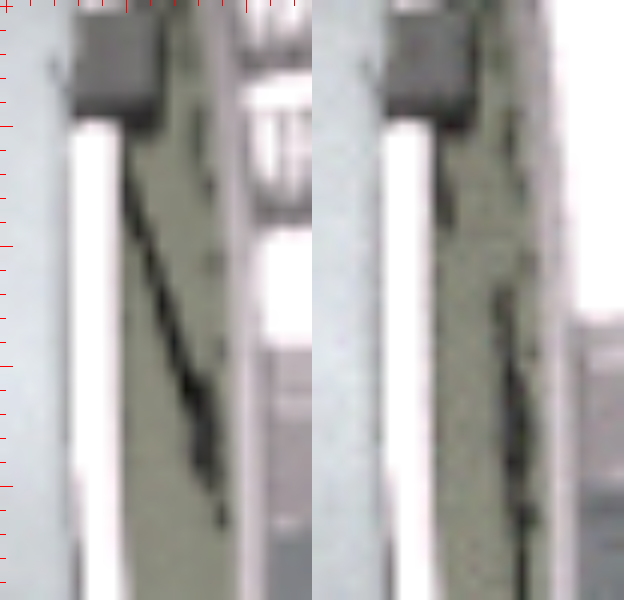

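```bash
python3 - <<'E'
from h import *
th=np.linspace(0,2*np.pi,721)
for n in("top","side"):
  for X in (.016,.02,.022,.08):
   for R in (.096,.1,.104):
    P=np.array([proj(n,O+X*ex+(.24+R*np.sin(a))*ey+np.array([0,0,.225-R*np.cos(a)])) for a in th])
    print(n,X,R,P.min(0).round(1),P.max(0).round(1))
t=cv2.imread("pics/t17f.png"); s=cv2.imread("pics/s17f.png")
r=cv2.resize(t[138:172,94:200],None,fx=7.5,fy=7.5,interpolation=cv2.INTER_LINEAR); cv2.imwrite("pics/e1.png",r)
r=cv2.resize(s[205:325,165:230],None,fx=5,fy=5,interpolation=cv2.INTER_LINEAR); cv2.imwrite("pics/e2.png",r)
E
```

```text
top 0.016 0.096 [102.7 147.7] [192.5 169.4]
top 0.016 0.1 [100.8 147.2] [194.4 169.8]
top 0.016 0.104 [ 98.8 146.7] [196.2 170.2]
top 0.02 0.096 [102.5 145.8] [192.3 167.7]Traceback (most recent call last):
  File "<stdin>", line 6, in <module>
  File "h.py", line 13, in proj
    c=arm.camera_model(n);K=np.array(c["K"]);E=np.array(c["extrinsics"])
ValueError: time passes only in moves, steps and waits
```

```bash
python3 - <<'E'
import re
from station import arm
try:
    import pickle; pickle.dump({n:arm.camera_model(n) for n in("top","side")},open("cam.pkl","wb")); print("ok")
except Exception as e: print(e)
E
cat > hc.py <<'E'
import pickle,os
_r={"side":dict(K=[[397.8,0,280],[0,397.8,217.1],[0,0,1]],k1=-0.11181773204621057,extrinsics=[[-0.9966,-0.0822,-0.0023,0.5367],[-0.0506,0.6341,-0.7716,0.126],[0.0649,-0.7688,-0.6361,1.0529],[0,0,0,1]]),
"top":dict(K=[[447.1,0,274.7],[0,447.1,211.0],[0,0,1]],k1=-0.12794310761200609,extrinsics=[[-0.0253,-0.9996,0.0092,0.0084],[-0.9983,0.0247,-0.0531,0.5272],[0.0529,-0.0106,-0.9985,1.148],[0,0,0,1]])}
M=pickle.load(open("cam.pkl","rb")) if os.path.exists("cam.pkl") and os.path.getsize("cam.pkl")>100 else _r
E
sed -i 's/c=arm.camera_model(n)/c=M[n]/; s/^from station import arm/from station import arm\nfrom hc import M/' h.py
python3 - <<'E'
from h import *
th=np.linspace(0,2*np.pi,361)
for n in("top","side"):
  for X in (.016,.02,.08):
   for R in (.096,.1,.104):
    P=np.array([proj(n,O+X*ex+(.24+R*np.sin(a))*ey+np.array([0,0,.225-R*np.cos(a)])) for a in th])
    print(n,X,R,P.min(0).round(1),P.max(0).round(1))
t=cv2.imread("pics/t17f.png"); s=cv2.imread("pics/s17f.png")
r=cv2.resize(t[138:172,94:200],None,fx=7.5,fy=7.5,interpolation=cv2.INTER_LINEAR); cv2.imwrite("pics/e1.png",r)
r=cv2.resize(s[205:325,165:230],None,fx=5,fy=5,interpolation=cv2.INTER_LINEAR); cv2.imwrite("pics/e2.png",r)
E
```

```text
ok
top 0.016 0.096 [102.7 147.7] [192.5 169.4]
top 0.016 0.1 [100.8 147.2] [194.4 169.8]
top 0.016 0.104 [ 98.8 146.7] [196.2 170.2]
top 0.02 0.096 [102.5 145.8] [192.3 167.7]
top 0.02 0.1 [100.5 145.2] [194.1 168.1]
top 0.02 0.104 [ 98.5 144.7] [195.9 168.5]
top 0.08 0.096 [ 98.8 116.8] [188.1 142.6]
top 0.08 0.1 [ 96.8 116.1] [190.  143.1]
top 0.08 0.104 [ 94.9 115.5] [191.8 143.5]
side 0.016 0.096 [210.2 213.9] [222.5 316.9]
side 0.016 0.1 [209.8 211.8] [222.7 319.1]
side 0.016 0.104 [209.5 209.7] [222.9 321.3]
side 0.02 0.096 [207.7 214. ] [220.6 317. ]
side 0.02 0.1 [207.4 211.9] [220.8 319.2]
side 0.02 0.104 [207.1 209.8] [221.  321.4]
side 0.08 0.096 [171.5 215.4] [192.2 318.3]
side 0.08 0.1 [170.9 213.2] [192.6 320.6]
side 0.08 0.104 [170.4 211.1] [192.9 322.8]
```

View pics/e1.png

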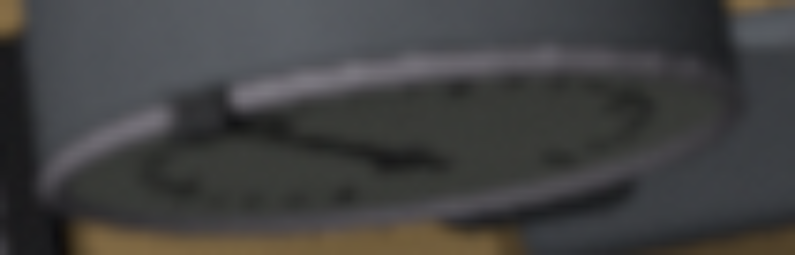

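View pics/e2.png

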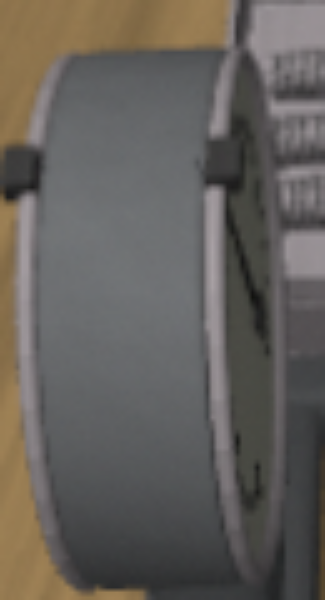

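```bash
cat > fit.py <<'E'
from h import *
from scipy.optimize import least_squares
T_=[(38,190),(75,218),(150,230),(250,232),(340,228),(440,215),(540,200),(630,180),(700,150),(735,120),(743,100),(45,170),(80,140),(130,115),(240,88),(300,75),(400,57),(480,50),(550,47),(640,55),(700,65),(730,80)]
S_=[(205,300),(203,250),(205,400),(210,450),(220,520),(232,565),(250,587),(218,85),(228,55),(240,45),(287,300),(289,350),(288,400),(280,480),(270,550)]
tp=np.array([(94+(x+.5)/7.5-.5,138+(y+.5)/7.5-.5) for x,y in T_]); sp=np.array([(165+(x+.5)/5-.5,205+(y+.5)/5-.5) for x,y in S_])
mk=[("top",120.1,152.25,0),("top",116.0,119.25,1),("side",208.75,236.25,0),("side",168.1,237.9,1)]
t=cv2.imread('pics/t17f.png').astype(float).mean(2); b=cv2.imread('pics/top0.png').astype(float).mean(2)
A=np.linspace(0,2*np.pi,181)
def P(y,z,X): return O+X*ex+y*ey+np.array([0,0,z])
def curve(n,p,off):
    yc,zc,X,R=p[:4]; return np.array([proj(n,P(yc+R*np.sin(a),zc-R*np.cos(a),X)) for a in A])+off
def dist(pts,c):
    out=[]
    for q in pts:
        d=np.linalg.norm(c-q,axis=1); i=np.argmin(d); tng=c[(i+1)%180]-c[(i-1)%180]; nrm=np.array([-tng[1],tng[0]])/np.linalg.norm(tng); out.append((q-c[i])@nrm)
    return np.array(out)
# p: yc,zc,X,R, toff(2), soff(2), theta, rm, Xm1,Xm2
def res(p,full=False):
    to,so=p[4:6],p[6:8]
    e=[dist(tp,curve("top",p,to)),dist(sp,curve("side",p,so)),(p[3:4]-.1)/.002,p[4:8]/1.0,(p[1:2]-.225)/.002,(p[0:1]-.24)/.004]
    m=[]
    for n,u,v,bk in mk:
        a=p[8]+np.pi/6; m.append(proj(n,P(p[0]+p[9]*np.sin(a),p[1]-p[9]*np.cos(a),p[11] if bk else p[10]))+(to if n=="top" else so)-(u,v))
    e.append(np.concatenate(m)*2)
    return e if full else np.concatenate(e)
s=least_squares(res,[.24,.225,.018,.1,0,0,0,0,2.3,.103,.018,.085],x_scale=[.01,.01,.01,.01,1,1,1,1,.1,.01,.01,.01],diff_step=1e-4)
print(s.x.round(4)); 
for e in res(s.x,True): print(np.round(e,1))
sd=np.sqrt(np.diag(np.linalg.pinv(s.jac.T@s.jac))); print("sd",sd.round(4))
E
python3 fit.py
```

```text
[0.2439 0.2242 0.0237 0.1023 0.328  1.1007 1.2314 0.4912 2.3767 0.104
 0.02   0.0874]
[ 0.6 -0.2 -0.3 -0.4 -0.6 -0.5 -0.9 -1.3 -0.8  0.2  0.9  0.6 -0.1 -0.6
 -0.2 -0.3 -0.8 -0.8 -0.8 -0.2 -0.1  0.5]
[-0.6 -0.9 -1.5 -1.4 -1.3 -0.8  0.7  0.1  0.6  0.2 -1.9 -2.1 -1.8 -0.7
 -0.1]
[1.1]
[0.3 1.1 1.2 0.5]
[-0.4]
[1.]
[ 0.4  0.3 -0.4 -0.3 -0.3 -0.   0.3  0. ]
sd [1.800e-03 1.700e-03 1.400e-03 8.000e-04 8.123e-01 6.472e-01 7.414e-01
 8.275e-01 1.120e-02 1.800e-03 1.400e-03 1.500e-03]
```

```bash
python3 - <<'E'
from h import *
def P(y,z,X): return O+X*ex+y*ey+np.array([0,0,z])
def pt(th,r,X,yc,zc): a=th+np.pi/6; return P(yc+r*np.sin(a),zc-r*np.cos(a),X)
L=lambda x:.16528*x+134.2516
for yc,zc,rm,Xm,off in [(.24,.225,.1031,.0181,(0,0)),(.2439,.2242,.104,.02,(.33,1.1)),(.242,.2225,.1035,.019,(0,0)),(.2437,.2225,.1035,.0185,(0,0))]:
  for dX in (0,-.003,-.006):
    Xn=Xm+dX
    # theta of needle: project line through pivot with angle th, match slope
    def slope(th):
        a=proj("top",pt(th,.075,Xn,yc,zc)); c=proj("top",pt(th,.01,Xn,yc,zc)); return (a[1]-c[1])/(a[0]-c[0]), c+np.array(off), a+np.array(off)
    ths=np.linspace(2.1,2.5,81); k=np.argmin([abs(slope(t)[0]-.16528) for t in ths]); th=ths[k]
    sl,c,a=slope(th)
    # theta for mark: outer face centre measured, project and match
    g=[np.hypot(*(proj("top",pt(t,rm,Xm,yc,zc))+off-(120.1,152.25))) for t in ths]; tm=ths[np.argmin(g)]
    print(yc,zc,Xn,"needle th",th.round(3),"line offset at pivot %.2f"%(c[1]-L(c[0])),"mark th",tm.round(3),min(g).round(2))
E
```

```text
0.24 0.225 0.0181 needle th 2.265 line offset at pivot -0.41 mark th 2.33 0.19
0.24 0.225 0.015100000000000002 needle th 2.27 line offset at pivot 0.91 mark th 2.33 0.19
0.24 0.225 0.012100000000000001 needle th 2.28 line offset at pivot 2.23 mark th 2.33 0.19
0.2439 0.2242 0.02 needle th 2.265 line offset at pivot 0.45 mark th 2.375 0.22
0.2439 0.2242 0.017 needle th 2.27 line offset at pivot 1.77 mark th 2.375 0.22
0.2439 0.2242 0.014 needle th 2.28 line offset at pivot 3.08 mark th 2.375 0.22
0.242 0.2225 0.019 needle th 2.265 line offset at pivot -0.35 mark th 2.345 0.13
0.242 0.2225 0.016 needle th 2.27 line offset at pivot 0.97 mark th 2.345 0.13
0.242 0.2225 0.013 needle th 2.28 line offset at pivot 2.28 mark th 2.345 0.13
0.2437 0.2225 0.0185 needle th 2.265 line offset at pivot 0.14 mark th 2.365 0.12
0.2437 0.2225 0.0155 needle th 2.275 line offset at pivot 1.45 mark th 2.365 0.12
0.2437 0.2225 0.012499999999999999 needle th 2.28 line offset at pivot 2.77 mark th 2.365 0.12
```

Every version of the reading puts the needle (2.27-2.28 rad) short of the set hand (2.33-2.38 rad), so by the task one more bolt is due. The arm now goes to lane 5.

Emit:
{"fn": "jog_arm", "kwargs": {"series": [{"tx":0.05,"ty":-0.034,"tz":0,"rx":0.003,"ry":-0.013,"rz":0,"hand":1},{"tx":0.05,"ty":-0.034,"tz":-0.03,"rx":0,"ry":-0.012,"rz":0,"hand":1},{"tx":0,"ty":0,"tz":-0.06,"rx":0,"ry":0,"rz":0,"hand":1},{"tx":0,"ty":0,"tz":-0.04,"rx":0,"ry":0,"rz":0,"hand":1},{"tx":0,"ty":0,"tz":0,"rx":0,"ry":0,"rz":0,"hand":1}]}}

```text
time_s: 15.3
tool_pos: [0.4601, -0.1024, 0.1424]
ee_rot: [0.993, 0.073, 0.092, 0.008]
ft_force: [0.1, -0.9, -0.4]
gripper_width: -0.0001
```

```bash
python3 -c "
from h import *
st()"
```

```text
t 15.30 tcp [ 0.4601 -0.1024  0.1424] tray x -0.1489 y -0.1006 tipz 0.1234 toolx yaw 8.55 z [ 0.185 -0.002 -0.983] F [ 0.1 -0.9 -0.4] w -0.0001
```

Emit:
{"fn": "jog_arm", "kwargs": {"series": [{"tx":0.018,"ty":0.003,"tz":-0.004,"rx":0,"ry":0,"rz":0,"hand":1},{"tx":0.018,"ty":0.003,"tz":-0.003,"rx":0,"ry":0,"rz":0,"hand":1},{"tx":0.018,"ty":0.003,"tz":-0.003,"rx":0,"ry":0,"rz":0,"hand":1},{"tx":0.012,"ty":0.002,"tz":-0.003,"rx":0,"ry":0,"rz":0,"hand":1},{"tx":0.012,"ty":0.002,"tz":-0.002,"rx":0,"ry":0,"rz":0,"hand":1}]}}

```text
time_s: 15.8
tool_pos: [0.5026, -0.0961, 0.1379]
ee_rot: [0.993, 0.073, 0.094, 0.009]
ft_force: [-0.2, 0.3, -0.4]
gripper_width: 0.0
```

```bash
python3 -c "
from h import *
st()"
```

```text
t 15.80 tcp [ 0.5026 -0.0961  0.1379] tray x -0.1060 y -0.1005 tipz 0.1189 toolx yaw 8.58 z [ 0.188 -0.003 -0.982] F [-0.2  0.3 -0.4] w 0.0000
```

Emit:
{"fn": "jog_arm", "kwargs": {"series": [{"tx":0.012,"ty":0.002,"tz":0,"rx":0,"ry":0,"rz":0,"hand":1},{"tx":0.012,"ty":0.002,"tz":-0.001,"rx":0,"ry":0,"rz":0,"hand":1},{"tx":0.012,"ty":0.002,"tz":-0.001,"rx":0,"ry":0,"rz":0,"hand":1},{"tx":0.012,"ty":0.002,"tz":-0.001,"rx":0,"ry":0,"rz":0,"hand":1},{"tx":0.012,"ty":0.002,"tz":0,"rx":0,"ry":0,"rz":0,"hand":1}]}}

```text
time_s: 16.3
tool_pos: [0.5342, -0.0908, 0.1367]
ee_rot: [0.993, 0.074, 0.092, 0.009]
ft_force: [-3.9, -0.4, 3.5]
gripper_width: -0.0001
```

Emit:
{"fn": "jog_arm", "kwargs": {"series": [{"tx":0.012,"ty":0.002,"tz":0,"rx":0,"ry":0,"rz":0,"hand":1},{"tx":0.012,"ty":0.002,"tz":0,"rx":0,"ry":0,"rz":0,"hand":1}]}}

```text
time_s: 16.5
tool_pos: [0.547, -0.0888, 0.1368]
ee_rot: [0.993, 0.074, 0.092, 0.009]
ft_force: [-4.6, -0.5, 3.0]
gripper_width: 0.0001
```

```bash
python3 -c "
from h import *
st(); s=arm.snapshot('side'); crop(s,180,130,380,280,4,'pics/s20.png')"
```

```text
t 16.50 tcp [ 0.547  -0.0888  0.1368] tray x -0.0610 y -0.0998 tipz 0.1178 toolx yaw 8.65 z [ 0.184 -0.004 -0.983] F [-4.6 -0.5  3. ] w 0.0001
```

View pics/s20.png

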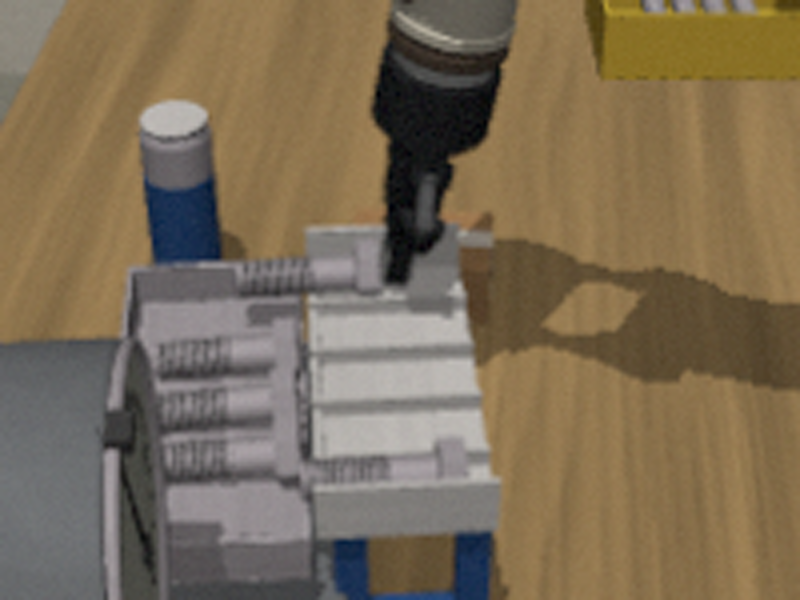

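Bolt 5 is sliding; its nose is at crop (240,280). Continuing to the jam.

Emit:
{"fn": "jog_arm", "kwargs": {"series": [{"tx":0.012,"ty":0.002,"tz":0,"rx":0,"ry":0,"rz":0,"hand":1},{"tx":0.012,"ty":0.002,"tz":0,"rx":0,"ry":0,"rz":0,"hand":1},{"tx":0.01,"ty":0.0015,"tz":0,"rx":0,"ry":0,"rz":0,"hand":1}]}}

```text
time_s: 16.85
tool_pos: [0.5659, -0.0857, 0.1367]
ee_rot: [0.993, 0.074, 0.092, 0.009]
ft_force: [-4.1, -0.3, 3.0]
gripper_width: 0.0004
```

Emit:
{"fn": "jog_arm", "kwargs": {"series": [{"tx":0.01,"ty":0.0015,"tz":0,"rx":0,"ry":0,"rz":0,"hand":1}]}}

```text
time_s: 16.95
tool_pos: [0.5714, -0.0848, 0.1368]
ee_rot: [0.993, 0.074, 0.092, 0.009]
ft_force: [-2.6, 0.0, 2.3]
gripper_width: -0.0001
```

Emit:
{"fn": "jog_arm", "kwargs": {"series": [{"tx":0.01,"ty":0.0015,"tz":0,"rx":0,"ry":0,"rz":0,"hand":1}]}}

```text
time_s: 17.05
tool_pos: [0.576, -0.0838, 0.1365]
ee_rot: [0.993, 0.074, 0.091, 0.008]
ft_force: [-21.8, -0.1, 16.5]
gripper_width: -0.0001
```

```bash
python3 -c "
from h import *
st()"
```

```text
t 17.05 tcp [ 0.576  -0.0838  0.1365] tray x -0.0316 y -0.0990 tipz 0.1175 toolx yaw 8.66 z [ 0.182 -0.003 -0.983] F [-21.8  -0.1  16.5] w -0.0001
```

Emit:
{"fn": "jog_arm", "kwargs": {"series": [{"tx":0.007,"ty":0.0004,"tz":0.01,"rx":0,"ry":-0.002,"rz":0,"hand":1}]}}

```text
time_s: 17.15
tool_pos: [0.5766, -0.0831, 0.1388]
ee_rot: [0.993, 0.074, 0.092, 0.008]
ft_force: [-13.2, -2.5, -2.2]
gripper_width: 0.0001
```

Emit:
{"fn": "jog_arm", "kwargs": {"series": [{"tx":0.009,"ty":0.0004,"tz":0.012,"rx":0,"ry":-0.003,"rz":0,"hand":1}]}}

```text
time_s: 17.25
tool_pos: [0.5779, -0.0824, 0.1418]
ee_rot: [0.992, 0.075, 0.097, 0.007]
ft_force: [-10.8, -3.1, -1.6]
gripper_width: 0.0004
```

Emit:
{"fn": "jog_arm", "kwargs": {"series": [{"tx":0.012,"ty":0.0004,"tz":0.012,"rx":0,"ry":-0.003,"rz":0,"hand":1}]}}

```text
time_s: 17.35
tool_pos: [0.5793, -0.0816, 0.1439]
ee_rot: [0.992, 0.075, 0.1, 0.007]
ft_force: [-17.3, -4.5, 0.3]
gripper_width: -0.0
```

Emit:
{"fn": "jog_arm", "kwargs": {"series": [{"tx":0.012,"ty":0.0004,"tz":0.012,"rx":0,"ry":-0.003,"rz":0,"hand":1}]}}

```text
time_s: 17.45
tool_pos: [0.582, -0.0809, 0.1468]
ee_rot: [0.992, 0.075, 0.105, 0.006]
ft_force: [-2.1, -0.2, -0.8]
gripper_width: -0.0001
```

```bash
python3 -c "
from h import *
st(); s=arm.snapshot('side'); crop(s,180,130,380,280,4,'pics/s21.png')"
```

```text
t 17.45 tcp [ 0.582  -0.0809  0.1468] tray x -0.0252 y -0.0970 tipz 0.1278 toolx yaw 8.88 z [ 0.209  0.003 -0.978] F [-2.1 -0.2 -0.8] w -0.0001
```

View pics/s21.png

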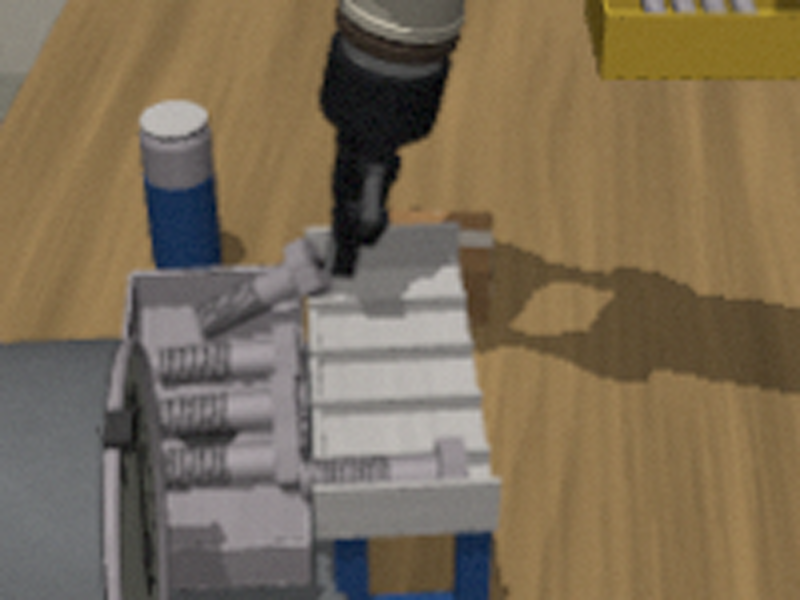

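Freed, riding over the lip. Pushing through.

Emit:
{"fn": "jog_arm", "kwargs": {"series": [{"tx":0.012,"ty":0,"tz":0.003,"rx":0,"ry":-0.001,"rz":0,"hand":1}]}}

```text
time_s: 17.6
tool_pos: [0.59, -0.0808, 0.1495]
ee_rot: [0.991, 0.075, 0.111, 0.007]
ft_force: [-1.6, -0.7, 0.1]
gripper_width: -0.0001
```

Emit:
{"fn": "jog_arm", "kwargs": {"series": [{"tx":0.012,"ty":0,"tz":0.003,"rx":0,"ry":-0.001,"rz":0,"hand":1}]}}

```text
time_s: 17.7
tool_pos: [0.5966, -0.0807, 0.1508]
ee_rot: [0.991, 0.075, 0.114, 0.007]
ft_force: [-1.8, -0.0, -0.7]
gripper_width: 0.0001
```

Emit:
{"fn": "jog_arm", "kwargs": {"series": [{"tx":0.012,"ty":0,"tz":0,"rx":0,"ry":-0.001,"rz":0,"hand":1}]}}

```text
time_s: 17.8
tool_pos: [0.6036, -0.0807, 0.1511]
ee_rot: [0.99, 0.075, 0.118, 0.007]
ft_force: [-0.5, -0.9, -0.4]
gripper_width: 0.0004
```

```bash
python3 -c "
from h import *
st(); s=arm.snapshot('side'); crop(s,180,130,380,280,4,'pics/s22.png')"
```

```text
t 17.80 tcp [ 0.6036 -0.0807  0.1511] tray x -0.0038 y -0.1000 tipz 0.1321 toolx yaw 8.86 z [ 0.235  0.003 -0.972] F [-0.5 -0.9 -0.4] w 0.0004
```

View pics/s22.png

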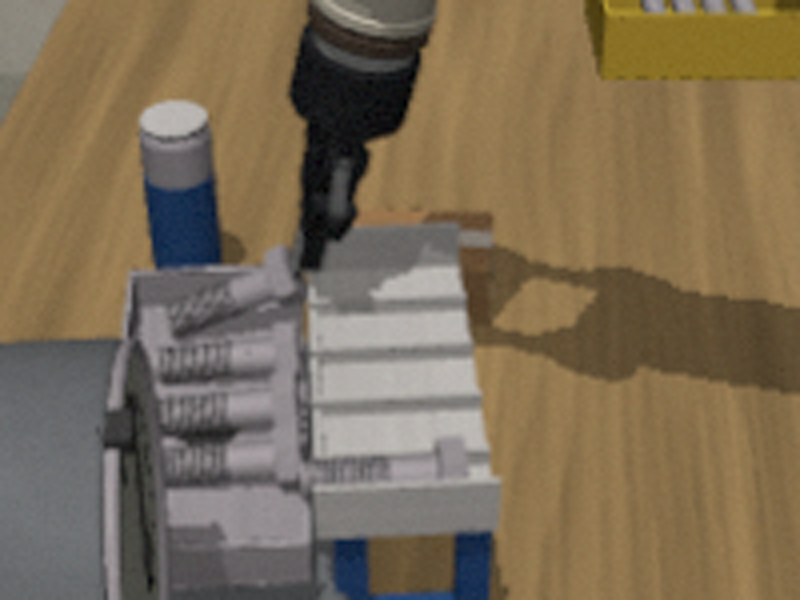

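The head is at crop (280,265), either still dropping or propped. I'll hold one row and look.

Emit:
{"fn": "jog_arm", "kwargs": {"series": [{"tx":0,"ty":0,"tz":0,"rx":0,"ry":0,"rz":0,"hand":1}]}}

```text
time_s: 17.95
tool_pos: [0.6055, -0.0808, 0.1517]
ee_rot: [0.99, 0.075, 0.12, 0.008]
ft_force: [0.3, -0.3, -0.6]
gripper_width: -0.0004
```

```bash
python3 -c "
from h import *
st(); s=arm.snapshot('side'); crop(s,180,130,380,280,4,'pics/s23.png')"
```

```text
t 17.95 tcp [ 0.6055 -0.0808  0.1517] tray x -0.0020 y -0.1004 tipz 0.1327 toolx yaw 8.87 z [ 0.238  0.003 -0.971] F [ 0.3 -0.3 -0.6] w -0.0004
```

View pics/s23.png

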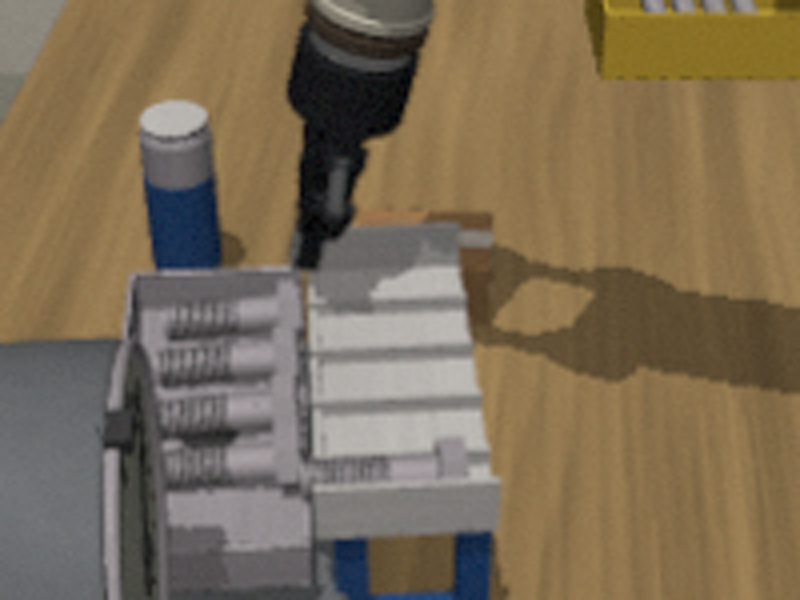

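Bolt 5 has dropped flat onto the pan. Retreat up and back, then let it settle.

Emit:
{"fn": "jog_arm", "kwargs": {"series": [{"tx":-0.01,"ty":0,"tz":0.07,"rx":0,"ry":0.012,"rz":0,"hand":1},{"tx":-0.05,"ty":0,"tz":0.04,"rx":0,"ry":0.012,"rz":0,"hand":1},{"tx":-0.09,"ty":0,"tz":0.02,"rx":0,"ry":0.01,"rz":0,"hand":1},{"tx":-0.09,"ty":0,"tz":0,"rx":0,"ry":0,"rz":0,"hand":1},{"tx":-0.09,"ty":0,"tz":0,"rx":0,"ry":0,"rz":0,"hand":1},{"tx":-0.06,"ty":0,"tz":0,"rx":0,"ry":0,"rz":0,"hand":1},{"tx":0,"ty":0,"tz":0,"rx":0,"ry":0,"rz":0,"hand":1},{"tx":0,"ty":0,"tz":0,"rx":0,"ry":0,"rz":0,"hand":1},{"tx":0,"ty":0,"tz":0,"rx":0,"ry":0,"rz":0,"hand":1},{"tx":0,"ty":0,"tz":0,"rx":0,"ry":0,"rz":0,"hand":1},{"tx":0,"ty":0,"tz":0,"rx":0,"ry":0,"rz":0,"hand":1},{"tx":0,"ty":0,"tz":0,"rx":0,"ry":0,"rz":0,"hand":1}]}}

```text
time_s: 19.2
tool_pos: [0.4093, -0.0811, 0.221]
ee_rot: [0.997, 0.075, 0.015, 0.001]
ft_force: [-0.3, 0.5, 0.4]
gripper_width: 0.0
```

```bash
python3 -c "
from h import *
st(); s=arm.snapshot('side'); t=arm.snapshot('top'); cv2.imwrite('pics/t24f.png',t); cv2.imwrite('pics/s24f.png',s); crop(t,195,115,335,240,5.5,'pics/t24.png'); crop(t,90,105,210,180,6.5,'pics/d24.png')"
```

```text
t 19.20 tcp [ 0.4093 -0.0811  0.221 ] tray x -0.1962 y -0.0722 tipz 0.2020 toolx yaw 8.66 z [ 0.029 -0.001 -1.   ] F [-0.3  0.5  0.4] w 0.0000
```

View pics/t24.png

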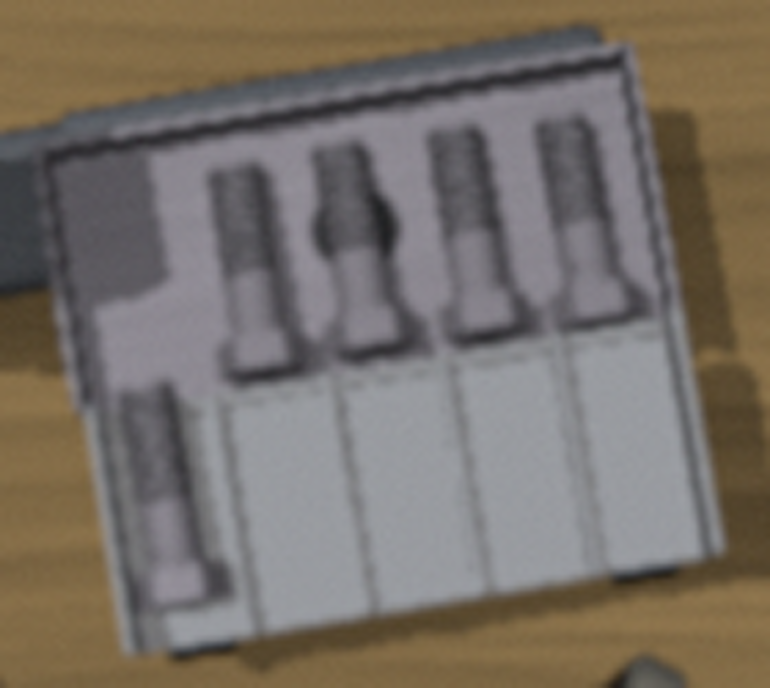

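View pics/d24.png

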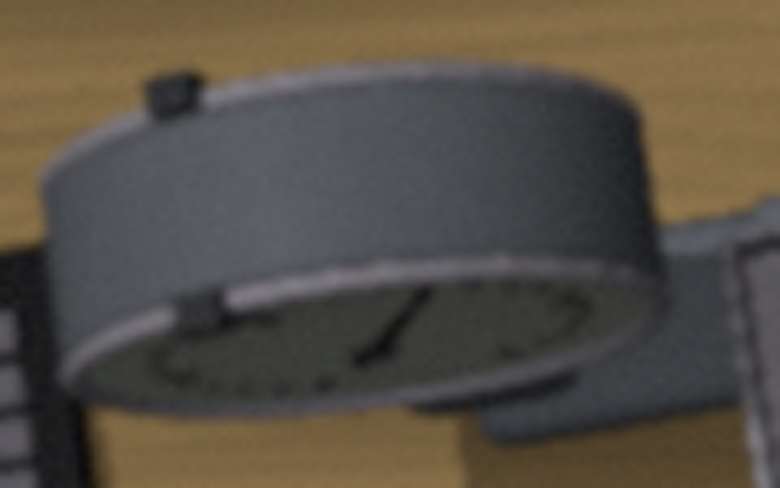

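View pics/s24f.png

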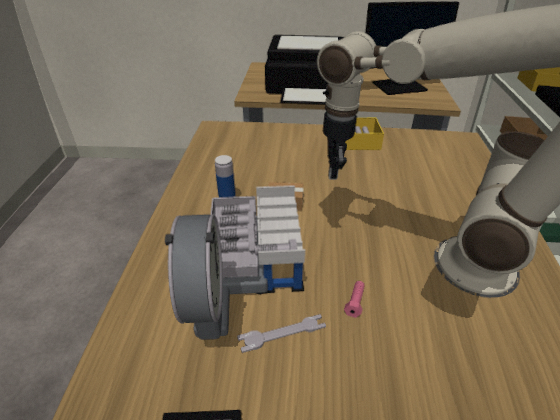

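The needle now points past 12 o'clock (crop tip (425,292)), clearly beyond the set hand at (200,312). Four bolts lie on the pan, and bolt 1 is untouched. A quick numeric check, then I hand in.

```bash
python3 - <<'E'
from h import *
f=lambda x,y:(195+x/5.5,115+y/5.5)
for k,n,h in [("2",(237,165),(260,378)),("3",(340,143),(370,352)),("4",(455,125),(488,338)),("5",(563,120),(595,322))]:
    a=atz("top",*f(*n),.097);b=atz("top",*f(*h),.10); c=(a+b)/2-O; print(k,"len",np.linalg.norm(a-b).round(3),"pan x %.3f y %.3f"%(c@ex,c@ey), "tray x %.3f"%(c@ex+.0615))
print(nang(425,292))
a=cv2.imread('pics/t16f.png').astype(int);b=cv2.imread('pics/t24f.png').astype(int);o=cv2.imread('pics/top0.png').astype(int)
for nm,(x0,y0,x1,y1) in dict(can=(340,105,380,150),carton=(342,175,385,230),wrench=(150,178,205,260)).items(): print(nm,np.abs(b-o)[y0:y1,x0:x1].mean().round(1))
E
```

```text
2 len 0.096 pan x -0.008 y 0.051 tray x 0.054
3 len 0.095 pan x -0.005 y 0.003 tray x 0.056
4 len 0.097 pan x -0.007 y -0.049 tray x 0.054
5 len 0.092 pan x -0.010 y -0.097 tray x 0.051
(array([-32.,  65.]), np.float64(73.0), np.float64(-3.208))
can 2.0
carton 2.0
wrench 2.0
```

```bash
python3 -c "
from station import arm
print(arm.close_job())"
```

```text
the job is handed in; nothing more can be done
None
```

I pushed four bolts over the lip onto the pan one at a time, in the order 3, 4, 2, 5, and handed the job in. Bolt 1 stays in its lane. It took about 19 s of the 72 s.

**Final state:**
- **Needle:** it stands at about 3.1 rad, past the set hand at about 2.33–2.38 rad.
- **Bolts on the pan:** all four lie flat and clear of the lip, with their middles 5–10 mm to the tray side of the pan's middle.
- **Surroundings:** the can, carton and wrench show no movement in the pictures, and the robot touched nothing at hand-in.

**Close call:** after the third bolt the needle read about 2.27–2.28 rad, only 0.05–0.11 rad short of the set hand. The dial is seen at a steep angle, so my estimates of the set hand spread by about ±0.03 rad. Every estimate put the needle short, so I added the fourth bolt. If the true gap was under 0.08 rad, the judging tolerance would also have allowed stopping at three.

**Disagreements:**
- The dial's centre as I fitted it was about 4 mm off in y from where I had assumed it. That accounts for most of the set-hand spread.
- My automatic angle reading of the final needle came out as −3.21 rad because it wrapped round. That equals about 3.08 rad, which agrees with the picture.
- The first bolt needed several tries at the lip, at up to about 30 N. Tilting the fingertip forward freed the others on the first try.

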